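# Set and lock the last leg of the drying rack

### The job

The drying rack lies upside down on the bench and three of its four legs are already set and locked; pull the loose fourth leg up until its red ring has just come out whole above the collar, as on the other three, and, holding it there, slide its blue cam lever clockwise (seen from above) all the way to its stop with the same hand. Keep the leg at its mark while the lever moves, and finish still gripping it there until I have checked it. Leave everything else where it stands.

Things in the scene. Friction and masses are not known exactly. Their poses are not given: they have to be found in the camera images.
- rack: Steel drying rack upside down, fixed to the bench: slotted sheet 250 x 310 mm with a 20 mm high rim and four upright legs. Origin on the bench under the axis of the LOOSE leg, the corner nearest the robot on its left (+y); the other legs stand at (190, 0), (0, -250) and (190, -250) mm in its frame. Each corner: a fixed steel tube, 28 mm across, with a dark grey clamp collar on top.
- collar_top (a point): Fixed: centre of the top face of the loose leg's dark grey collar, on that leg's vertical axis, 130 mm above the bench. The collar is 45 mm across; round it, 104 to 120 mm above the bench, goes the blue cam ring (52 mm across) that carries the lever.
- set_leg (a point): Top of the foot of the finished leg at (0, -250) mm in the rack's frame, 198 mm above the bench. The three finished legs show the wanted state: red ring whole just above the collar, blue lever at its stop. They do not move.
- leg: Loose leg: upright aluminium tube 22 mm across, light grey rubber foot on top. It slides up and down in the collar and also turns freely about its own axis, so it turns with the hand; stiff to turn (about 0.6 N m) once clamped. 0.2 to 0.4 kg; with the lever open it drops back when let go. A 5 mm tall red ring starts hidden in the collar. Origin: on the leg's axis, 168 mm below the foot's top.
- leg_foot (a point): Centre of the top face of the loose leg's rubber foot (26 mm across, 18 mm tall, the place to grip): 38 mm above the collar's top at the start, 68 mm above it at the mark. Grip it low, fingertips just above the collar, so that once raised they still reach well below the top of the lever's paddle.
- leg_slide (a joint): How far the loose leg is pulled up (m): 0 at the start (lowest), 0.030 when the lower edge of the red ring is level with the collar's top (the mark), 0.055 at the end of its travel.
- cam_lever (a joint): Angle of the loose leg's cam lever (rad): 0 to 0.15 (open) at the start, grows as it turns clockwise seen from above, 0.9 at its stop (closed, leg clamped). It turns about the leg's own axis and stays where it is left. Pushing its paddle takes 4 to 9 N.
- lever_paddle (a point): Middle of the upright blue paddle on the lever, 29.5 mm from the leg's axis: a flat radial plate from 17 to 42 mm off the axis, 7 mm thick, top 56 mm above the collar's top. A hand that grips the leg and turns clockwise pushes it round with the side of a finger. Come down with that finger 60 to 80 degrees anticlockwise of the paddle; contact comes at about 50, fewer for narrow fingers.
- mould_press: Bystander: white hand plunger mould, 60 x 60 mm, 148 mm tall, standing left of the rack. Origin at the centre of its underside.
- cake_a: Bystander: pressed green cake, 46 x 46 x 34 mm, left of the rack. Origin at the centre of its underside.
- cake_b: Bystander: second green cake, 46 x 46 x 34 mm, left of the rack. Origin at the centre of its underside.
- stamp_disc: Bystander: cream pattern disc, 48 mm across, 18 mm tall with its stub, lying on the rack's sheet between the legs. Origin at the centre of its underside.
- spare_foot: Bystander: light grey spare rubber foot, 30 mm across, 20 mm tall, standing on the rack's sheet between the legs. Origin at the centre of its underside.
- bowl: Bystander: steel bowl, 150 mm across, 60 mm tall, right of the rack. Origin at the centre of its underside.
- spray: Bystander: white bottle with a blue cap, 60 mm across, 170 mm tall, right of the rack. Origin at the centre of its underside.
- palette: Bystander: spatula lying flat, left of the rack. Origin at the centre of its underside.

How it is judged (in metres and radians):
On the way, in this order (a step that is already met when the one before it is completed fails the run):
1. the loose leg is gripped and held at its mark with the lever still open (value of joint leg_slide between 0.026 and 0.034 m and contact force between the fingers and leg above 3 N and value of joint cam_lever below 0.5 rad), for 0.2 s.
2. the lever is closed to its stop with the leg held at its mark (value of joint leg_slide between 0.026 and 0.034 m and contact force between the fingers and leg above 3 N and value of joint cam_lever above 0.82 rad), for 0.2 s.
At the end, for the whole second after the job is handed in: Finished holding: the loose leg's red ring within 4 mm of its mark at the collar (leg_slide 0.026 to 0.034), the cam lever closed (over 0.82 of its 0.9 rad), the fingers still gripping the leg (over 3 N) and the leg at rest (all of step 2 and linear speed of leg below 0.02 m/s); the arm keeps its last pose, push and grip.
It fails at once if the lever is moved towards closed while the leg is off its mark by more than 7 mm (value of joint cam_lever above 0.6 rad and (value of joint leg_slide below 0.023 m or value of joint leg_slide above 0.037 m)).
It fails at once if something else on the bench or rack is shifted by more than 30 mm (distance of any of mould_press, cake_a, cake_b, stamp_disc, spare_foot, bowl, spray, palette from where it was at the start of the episode above 0.03 m).
It also fails if it takes over 45 s, if anything falls off the work surface, if the arm or the gripper's body presses on something with over 40 N, if the wrist force passes 120 N, or if a joint passes its speed limit or range.

### The arm

A 6-joint arm with a two-finger parallel gripper is mounted at the origin on the work surface. World frame = base frame: x ahead of the robot, y to its left, z up, the work surface at z = 0. Lengths are in mm, angles in rad, forces in N, time in s.
With the tool pointing down it reaches from about 300 to 775 mm from the base axis. Payload 14.6 kg.
Tool frame: the origin (TCP) lies between the finger pads; the fingertips stand 8 mm ahead of it and the grasp point (between the pads) lies 11 mm behind it; y points along the fingers, x is the direction in which the jaws open and shut, and the axes are right-handed (so a half turn about y gives the same grasp; the last joint's range is limited). The gripper opens to 94 mm and grips with 3 to 60 N. Pads are 16 mm wide; open, the fingers measure 119 mm over their backs; the gripper's body (75 mm by 177 mm) begins 78 mm behind the grasp point.
Start: joints at [-0.067, 0.3, 1.521, -0, 1.321, -0.067], TCP at [549.99, -0.002, 213.446] pointing down, gripper open.
Joint ranges: [-3.03, 3.03], [-0.79, 2.21], [0.23, 2.52], [-1.04, 4.18], [0, 3.07], [-2.55, 2.55]. Speed limits (rad/s): [2.22, 2.22, 2.57, 3.14, 3.14, 3.14].

### API

Orientations are given as [roll, pitch, yaw] about the fixed x, y, z axes, in that order (R = Rz(yaw) Ry(pitch) Rx(roll)).
In Python, from cell import read_state, imaging, order gives the robot as it stands. The module is installed in compiled form; this text tells all that it offers.
- The arm moves only by the shell command python3 -m handwheel 'ROWS' [FORCE]. ROWS is JSON, a list that holds one entry, the list of rows, each a list of 7 numbers: the shift along the tool's x, y, z in mm, then the turn, a rotation vector about the tool's x, y, z in degrees, then the opening, from -1 (shut) to 1 (fully open), so that 0 is half open. A call has 1 to 5 rows; each row is the pose to reach, as a shift and turn from the pose measured when the call began, along the tool's axes at that moment; what a row does not reach only later rows make up. A row lasts 1/12 s, in which the tool goes at most 41.7 mm and 7.16 degrees, less where a joint would pass 70% of its speed; a pose out of reach is approached as far as the arm can. A call with a gripper value outside its range is refused whole. The fingers move at their own pace and stop on an object; FORCE is the grip in N (left out, the last holds). Time passes only in rows, so rows that repeat a pose let the fingers close. It gives the time, the measured TCP pose, the force and the opening at its end, in the units of the state.
- read_state(): the state, without advancing time (a new reading comes with each control period).
- imaging.camera(name): name is "scene" or "side" or "wrist"; returns (picture, depth): 400x640x3 uint8, red, green, blue; 400x640 float32, mm along the optical axis (not along the pixel's ray), 0 where there is no reading.
- imaging.get_calibration(name): a dict with "mtx" (3x3 intrinsics, pixels), "dist" ([k1, k2, p1, p2, k3] as OpenCV has them; the pictures are not rectified), "world_from_camera" (4x4, takes a point from camera to world coordinates); the wrist camera has in their place "hand_eye" (4x4, takes a point from camera to tool coordinates, whose origin is the TCP and whose axes are the tool frame's). Camera axes: x right, y down, z forward; pixel columns grow to the right and rows downward; lengths in mm; the calibration is good to about 2 mm. A picture is of the moment at which its call begins: read the wrist's pose just before it. get_calibration takes no time and is no camera call.
- order.sign_off(): hands the job in, once; it reports no verdict.
The state is a dict: "clock": time; "joints": joint angles; "qd": joint speeds; "effort": joint torques, N m; "eef_pos": TCP position; "eef_rot": TCP orientation; "wrist_force": force on the tool from outside, world axes, zero at the start; "moment": the same for the moment, N m; "finger_gap": finger opening in mm.
Only numpy, scipy, OpenCV 4.12 (cv2) and the standard library are available. Lean on these libraries where they do the work, as an engineer would, in place of code of your own. Each camera call takes 0.05 s, during which the arm holds its last target.

## Working session

There is one attempt and no reset: what is moved stays moved. The work goes in short steps, Python scripts to look and compute and a shell command to move; the robot and the scene stay as the last step left them, time stands still between calls to the robot, and variables do not carry over. Pictures are saved under pics/ and viewed, and the job is handed in when it is done.

```bash
mkdir -p pics; python3 - <<'E'
from cell import read_state, imaging
import cv2
print(read_state())
for n in ["scene","side","wrist"]:
    p,d=imaging.camera(n); cv2.imwrite(f"pics/{n}0.png",p[:,:,::-1]); 
    import numpy as np
    np.savez(f"{n}0.npz",p=p,d=d)
    print(n,imaging.get_calibration(n))
E
```

```text
{'clock': 0.0, 'joints': array([-6.66187455e-02,  3.00483008e-01,  1.52161412e+00,  1.34075237e-06,
        1.32068735e+00, -6.66279915e-02]), 'qd': array([ 0.00088927, -0.00059654,  0.00033681, -0.0018138 , -0.00078761,
        0.00013531]), 'effort': array([-1.53750298e-03, -5.31805658e+01, -3.52735734e+01,  7.07558286e-02,
        2.43994006e-02, -4.79655944e-05]), 'eef_pos': array([5.49735692e+02, 4.73249234e-03, 2.12865816e+02]), 'eef_rot': array([-1.57071568e+00,  1.18908827e-03,  8.96139086e-06]), 'wrist_force': array([-0.26147383,  0.16889148,  0.13905321]), 'moment': array([-0.04812645,  0.00871509,  0.0191974 ]), 'finger_gap': 94.06232728934212}
scene {'mtx': array([[419.09090242,   0.        , 316.80325364],
       [  0.        , 419.09090242, 199.03430154],
       [  0.        ,   0.        ,   1.        ]]), 'dist': array([0.00734129, 0.        , 0.        , 0.        , 0.        ]), 'world_from_camera': array([[-7.81872296e-01,  4.08990690e-01, -4.70534088e-01,
         1.10201230e+03],
       [ 6.23435936e-01,  5.15139174e-01, -5.88183019e-01,
         7.63952741e+02],
[... 690 characters left out ...]
31e+03],
       [ 0.00000000e+00,  0.00000000e+00,  0.00000000e+00,
         1.00000000e+00]])}
wrist {'mtx': array([[321.02101205,   0.        , 325.44096937],
       [  0.        , 321.02101205, 200.95032698],
       [  0.        ,   0.        ,   1.        ]]), 'dist': array([-0.00541726,  0.        ,  0.        ,  0.        ,  0.        ]), 'hand_eye': array([[ 9.99999750e-01,  7.06467349e-04,  2.05311045e-05,
         1.16914114e+00],
       [ 1.56155815e-04, -2.49182442e-01,  9.68456549e-01,
        -1.71065026e+02],
       [ 6.89298921e-04, -9.68456303e-01, -2.49182490e-01,
         7.21283302e+01],
       [ 0.00000000e+00,  0.00000000e+00,  0.00000000e+00,
         1.00000000e+00]])}
```

View pictures.

View pics/scene0.png

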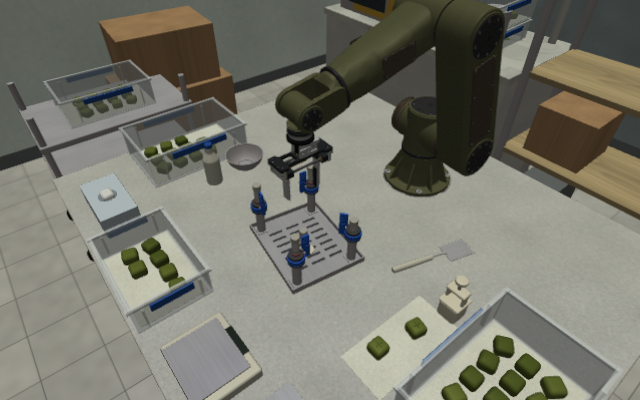

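View pics/side0.png

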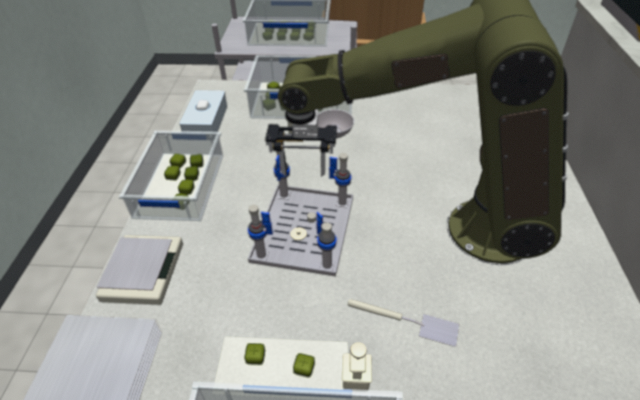

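View pics/wrist0.png

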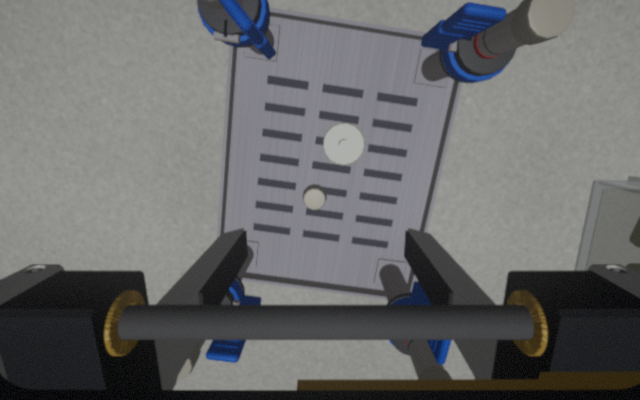

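```bash
python3 - <<'E'
import cv2,numpy as np
a=cv2.imread("pics/scene0.png")[180:300,230:390]; b=cv2.imread("pics/side0.png")[190:290,240:370]
cv2.imwrite("pics/a1.png",cv2.resize(a,None,fx=5,fy=5,interpolation=2)); cv2.imwrite("pics/b1.png",cv2.resize(b,None,fx=6,fy=6,interpolation=2))
E
```

```text
(no output)
```

View pics/a1.png

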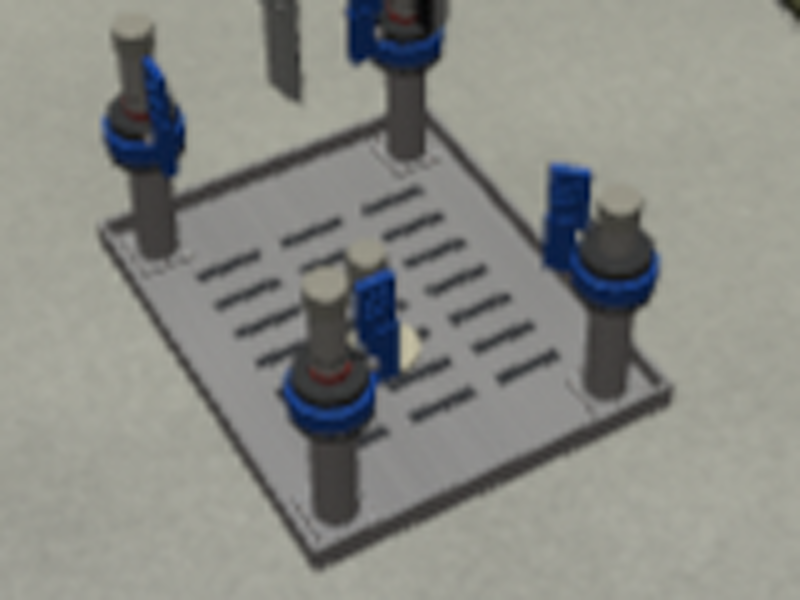

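View pics/b1.png

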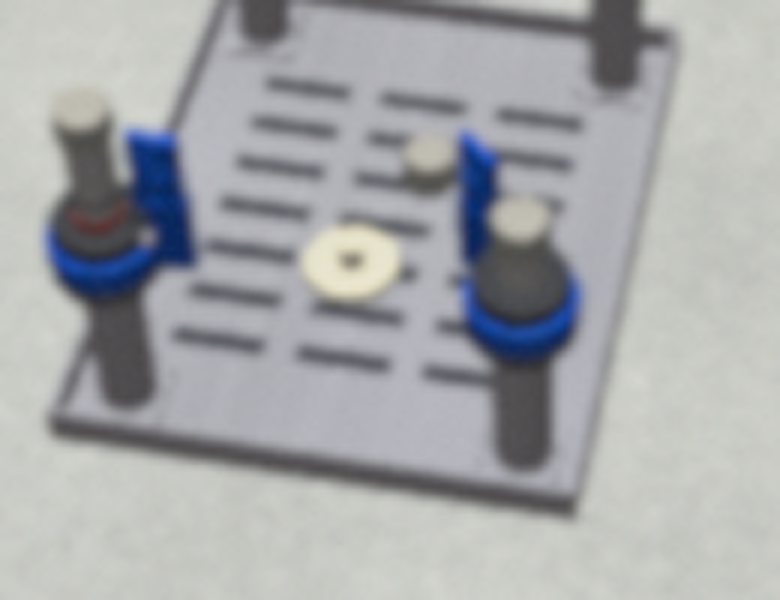

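```bash
cat > h.py <<'E'
import numpy as np,cv2
from scipy.spatial.transform import Rotation as R
from cell import read_state, imaging
def wfc(name,s=None):
    c=imaging.get_calibration(name)
    if name!="wrist": return c["world_from_camera"],c
    T=np.eye(4);T[:3,:3]=R.from_euler('xyz',s["eef_rot"]).as_matrix();T[:3,3]=s["eef_pos"]
    return T@c["hand_eye"],c
def plane(name,uv,z,s=None):
    T,c=wfc(name,s)
    p=cv2.undistortPoints(np.array([[uv]],float),c["mtx"],c["dist"])[0,0]
    r=T[:3,:3]@np.array([p[0],p[1],1]);o=T[:3,3]
    return o+r*(z-o[2])/r[2]
E
python3 - <<'E'
from h import *
s=read_state()
for nm,uv,z in [("scene",(354,219),168),("side",(326.7,225.8),168),("scene",(344,213.6),186),("side",(319.7,214),186),("scene",(295.2,236.5),198),("side",(253.5,207.5),198)]:
    print(nm,uv,plane(nm,uv,z).round(1))
# bench footprints of set legs for yaw
E
```

```text
scene (354, 219) [478.4 154.9 168. ]
side (326.7, 225.8) [477.9 156.2 168. ]
scene (344, 213.6) [499.2 134.1 186. ]
side (319.7, 214) [496.6 133.  186. ]
scene (295.2, 236.5) [667.2 129.7 198. ]
side (253.5, 207.5) [665.  128.6 198. ]
```

```bash
python3 -m handwheel '[[[-8,-8,16,0,-3,0,1],[-16,-14,32,0,-6,0,1],[-24,-18,50,0,-9,0,1],[-32,-20,66,0,-11,0,1],[-36,-20,75,0,-11.5,0,1]]]' 30
```

```text
clock: 0.57
eef_pos: [513.2, 76.3, 233.4]
eef_rot: [-1.57, 0.0, 0.203]
wrist_force: [0.2, -0.0, -0.5]
finger_gap: 94.0
```

```bash
python3 - <<'E'
from h import *
import pickle
s=read_state();p,d=imaging.camera("wrist");cv2.imwrite("pics/w1.png",p[:,:,::-1])
pickle.dump((s,p,d),open("w1.pkl","wb"));print(s["eef_pos"],s["eef_rot"])
E
```

```text
[513.22057982  76.30813485 233.43876843] [-1.57046657e+00  4.15347083e-04  2.03285672e-01]
```

View pics/w1.png

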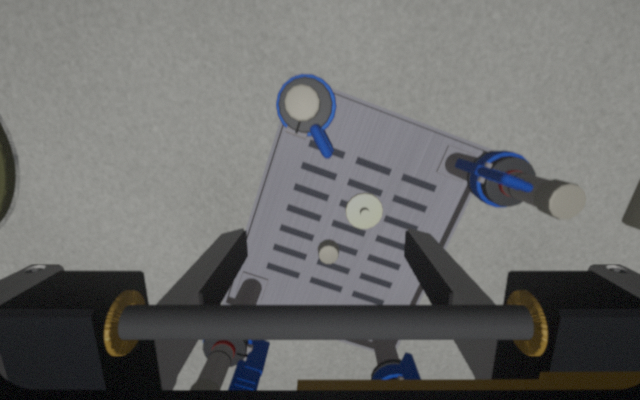

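```bash
python3 - <<'E'
from h import *
import pickle
s,p,d=pickle.load(open("w1.pkl","rb"))
hsv=cv2.cvtColor(p,cv2.COLOR_RGB2HSV)
g=((hsv[...,2]>140)&(hsv[...,1]<60)).astype(np.uint8)
roi=np.zeros_like(g);roi[78:128,282:326]=1
m=cv2.morphologyEx(g*roi,cv2.MORPH_OPEN,np.ones((3,3)))
n,l,st,ce=cv2.connectedComponentsWithStats(m)
for i in range(1,n): print(st[i],ce[i],plane("wrist",ce[i],168,s).round(1))
b=((hsv[...,0]>100)&(hsv[...,0]<130)&(hsv[...,1]>150)).astype(np.uint8)
b[:, :260]=0;b[:,350:]=0;b[180:]=0
ring=cv2.findContours(b,0,1)[0];ring=max(ring,key=cv2.contourArea).reshape(-1,2)
rr=ring[(ring[:,1]<118)]
e=cv2.fitEllipse(ring[ring[:,1]<120].astype(np.float32));print("ring",e,plane("wrist",e[0],117,s).round(1))
# paddle top via depth
print(b.sum())
ys,xs=np.nonzero(b); T,c=wfc("wrist",s)
pts=cv2.undistortPoints(np.c_[xs,ys].astype(float)[:,None],c["mtx"],c["dist"])[:,0]
z=d[ys,xs];P=(np.c_[pts*z[:,None],z])@T[:3,:3].T+T[:3,3]
ok=(P[:,2]>176);print(ok.sum(),P[ok].mean(0),P[ok].min(0),P[ok].max(0))
Q=P[ok][:,:2];u,sv,vt=np.linalg.svd(Q-Q.mean(0));print(np.degrees(np.arctan2(vt[0,1],vt[0,0])))
for ax in [(478.2,155.5)]:
  v=Q.mean(0)-ax;print(v,np.degrees(np.arctan2(v[1],v[0])))
ys,xs=np.nonzero(m);z=d[ys,xs];pts=cv2.undistortPoints(np.c_[xs,ys].astype(float)[:,None],c["mtx"],c["dist"])[:,0]
P=(np.c_[pts*z[:,None],z])@T[:3,:3].T+T[:3,3];print("foot",np.median(P,0))
E
```

```text
[282  78   4   4  15] [283.4  79.4] [465.9 166.7 168. ]
[286  86  32  34 869] [301.55811277 102.54775604] [481.1 154.2 168. ]
ring ((307.9652099609375, 102.8504409790039), (50.321834564208984, 55.01774215698242), 155.6504669189453) [482.4 156.6 117. ]
602
348 [499.90220683 132.18577276 186.32689259] [491.60801692 122.62254636 176.23262008] [508.68074871 146.91607821 404.52680065]
-51.43267683218239
[ 21.70220683 -23.31422724] -47.05086249953846
foot [481.00608062 154.24364296 167.81038422]
```

```bash
python3 -m handwheel '[[[-4,0,22,0,-2,0,1],[-8,0,44,0,-5,0,1],[-12,0,65,0,-7,0,1],[-16,0,80,0,-8,0,1],[-16.3,0,83.7,0,-8,0,1]]]' 30
python3 - <<'E'
from h import *
s=read_state();p,d=imaging.camera("wrist");cv2.imwrite("pics/w2.png",p[:,:,::-1])
import pickle
pickle.dump((s,p,d),open("w2.pkl","wb"));print(s["eef_pos"],s["eef_rot"],s["joints"])
E
```

```text
clock: 1.03
eef_pos: [479.6, 156.8, 233.0]
eef_rot: [-1.57, 0.001, 0.344]
wrist_force: [1.1, -0.8, 0.0]
finger_gap: 94.0
[479.61308167 156.7950258  232.98578978] [-1.56993263e+00  1.01863755e-03  3.43625692e-01] [ 2.42974737e-01  1.83530487e-01  1.61917155e+00  7.77587173e-04
  1.33999095e+00 -1.00828813e-01]
```

View pics/w2.png

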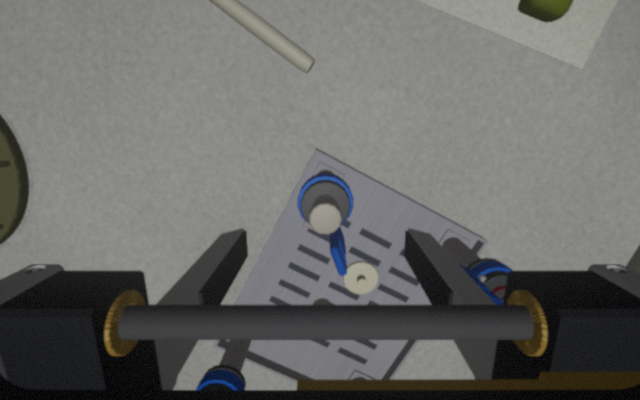

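```bash
python3 - <<'E'
from h import *
import pickle
s,p,d=pickle.load(open("w2.pkl","rb"))
hsv=cv2.cvtColor(p,cv2.COLOR_RGB2HSV)
m=((hsv[...,2]>140)&(hsv[...,1]<60)).astype(np.uint8)
m[:195]=0;m[240:]=0;m[:,:300]=0;m[:,350:]=0
m=cv2.morphologyEx(m,cv2.MORPH_OPEN,np.ones((3,3)))
n,l,st,ce=cv2.connectedComponentsWithStats(m)
for i in range(1,n): print(st[i],ce[i],plane("wrist",ce[i],168,s).round(1))
E
```

```text
[311 205  28  27 606] [324.56270627 217.98184818] [480.8 154.6 168. ]
```

```bash
python3 -m handwheel '[[[0.2,20,-1.5,0,0,0,1],[0.4,42,-2.5,0,0,0,1],[0.4,62,-2.5,0,0,0,1],[0.4,80,-2.5,0,0,0,1],[0.4,89,-2.5,0,0,0,1]]]' 30
python3 -c "
from h import *
s=read_state();print(s['eef_pos'],s['eef_rot'],s['wrist_force'])"
```

```text
clock: 1.5
eef_pos: [480.8, 152.9, 141.7]
eef_rot: [-1.57, 0.004, 0.34]
wrist_force: [0.4, -0.6, -0.9]
finger_gap: 94.3
[480.83707869 152.89581456 141.72862185] [-1.56997989  0.0038035   0.34030897] [ 0.43337029 -0.57869609 -0.88058113]
```

```bash
python3 -m handwheel '[[[0.5,-0.5,1.6,0,0,0,1],[0.5,-0.5,1.6,0,0,0,0],[0.5,-0.5,1.6,0,0,0,-0.5],[0.5,-0.5,1.6,0,0,0,-1],[0.5,-0.5,1.6,0,0,0,-1]]]' 35
python3 -c "
from h import *
s=read_state();print(s['eef_pos'],s['eef_rot'],s['wrist_force'])"
```

```text
clock: 1.92
eef_pos: [481.2, 154.6, 143.1]
eef_rot: [-1.57, 0.002, 0.34]
wrist_force: [0.5, -0.2, 0.0]
finger_gap: 70.4
[481.19016917 154.61249002 143.09229607] [-1.57016557  0.00235037  0.34024274] [ 0.5230932  -0.24094677  0.00810245]
```

```bash
python3 -m handwheel '[[[0,0,0,0,0,0,-1],[0,0,0,0,0,0,-1],[0,0,0,0,0,0,-1],[0,0,0,0,0,0,-1]]]' 35
python3 - <<'E'
from h import *
s=read_state();p,d=imaging.camera("wrist");cv2.imwrite("pics/w3.png",p[:,:,::-1])
print(s['eef_pos'],s['eef_rot'],s['wrist_force'],s['finger_gap'])
p,d=imaging.camera("scene");cv2.imwrite("pics/s3.png",cv2.resize(p[150:270,280:420,::-1],None,fx=5,fy=5))
E
```

```text
clock: 2.25
eef_pos: [481.2, 154.7, 143.2]
eef_rot: [-1.57, 0.002, 0.34]
wrist_force: [0.4, -0.2, 0.2]
finger_gap: 44.4
[481.20562155 154.65130813 143.20163171] [-1.57021103  0.00216267  0.34031612] [ 0.36227097 -0.18340046  0.17162881] 44.41448076382566
```

View pics/w3.png

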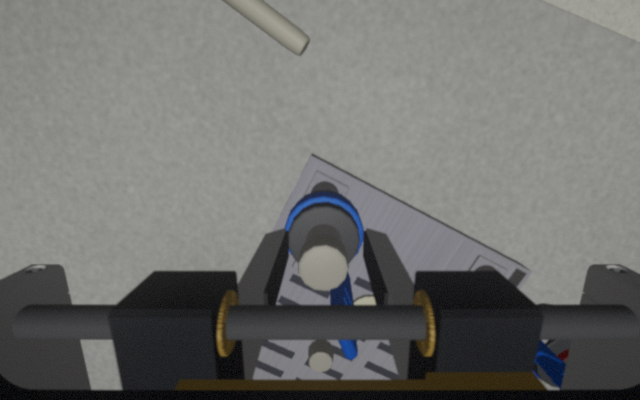

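View pics/s3.png

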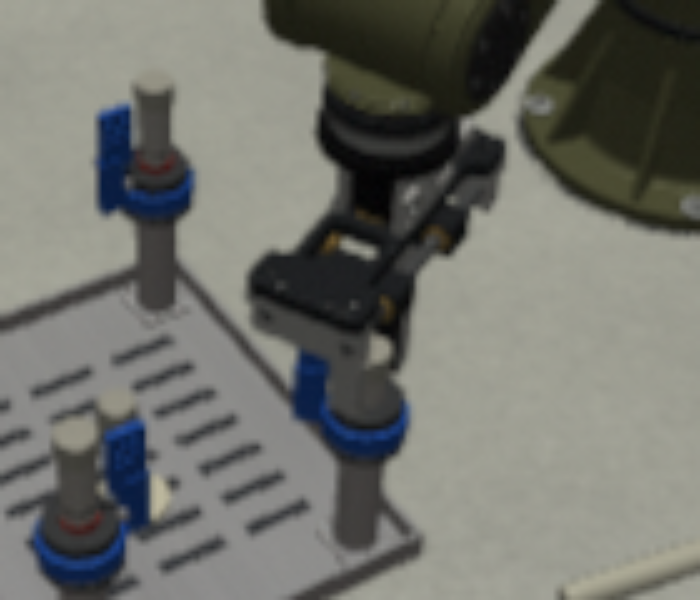

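```bash
python3 -m handwheel '[[[0,0,0,0,0,0,-1],[0,0,0,0,0,0,-1],[0,0,0,0,0,0,-1],[0,0,0,0,0,0,-1],[0,0,0,0,0,0,-1]]]' 35
python3 - <<'E'
from h import *
s=read_state();p,d=imaging.camera("wrist");cv2.imwrite("pics/w4.png",p[:,:,::-1])
print(s['eef_pos'],s['eef_rot'],s['wrist_force'],s['moment'],s['finger_gap'])
E
```

```text
clock: 2.77
eef_pos: [481.3, 155.0, 143.2]
eef_rot: [-1.57, 0.002, 0.34]
wrist_force: [18.8, 3.2, -3.2]
finger_gap: 25.2
[481.26015653 154.98921848 143.17120071] [-1.56961214  0.00174734  0.34034013] [18.75925152  3.20034844 -3.22288331] [ 0.625719   -2.70114259 -0.01422016] 25.192977162332706
```

View pics/w4.png

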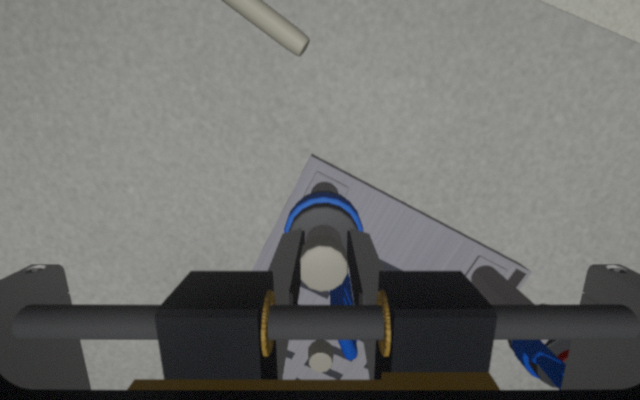

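```bash
python3 -m handwheel '[[[0.6,0,0,0,0,0,-1],[0.8,0,0,0,0,0,-1],[0.8,0,0,0,0,0,-1]]]' 35
python3 - <<'E'
from h import *
s=read_state();print(s['eef_pos'],s['eef_rot'],s['wrist_force'],s['moment'],s['finger_gap'])
E
```

```text
clock: 3.07
eef_pos: [480.7, 157.4, 142.9]
eef_rot: [-1.565, 0.004, 0.341]
wrist_force: [-13.1, 7.6, 4.5]
finger_gap: 5.2
[480.70427602 157.42395962 142.86699336] [-1.56478904  0.0036985   0.34077519] [-13.12852044   7.59843186   4.53290003] [1.0399615  1.88141984 0.17219833] 5.227341304275517
```

```bash
python3 - <<'E'
from h import *
s=read_state();p,d=imaging.camera("wrist");cv2.imwrite("pics/w5.png",p[:,:,::-1])
p,d=imaging.camera("scene");cv2.imwrite("pics/s5.png",cv2.resize(p[150:270,280:420,::-1],None,fx=5,fy=5))
p,d=imaging.camera("side");cv2.imwrite("pics/d5.png",cv2.resize(p[150:270,260:400,::-1],None,fx=5,fy=5))
E
```

```text
(no output)
```

View pics/w5.png

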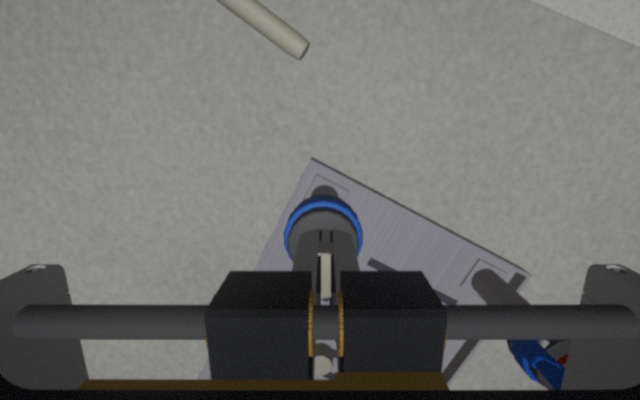

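View pics/s5.png

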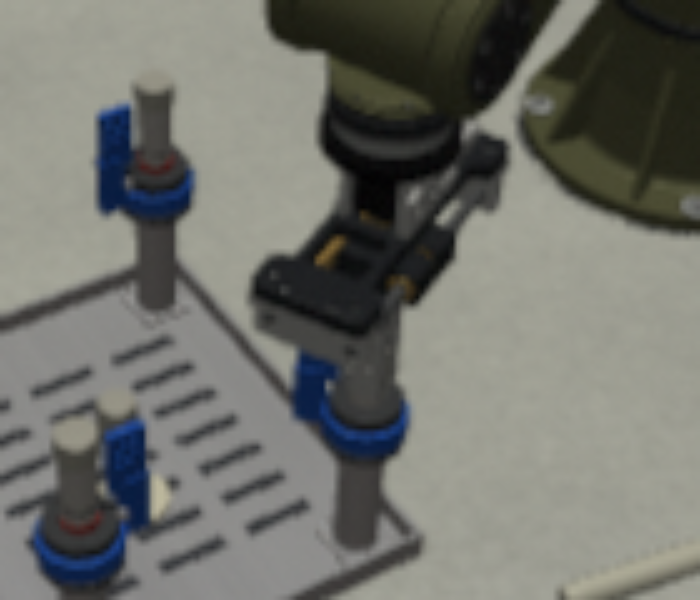

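View pics/d5.png

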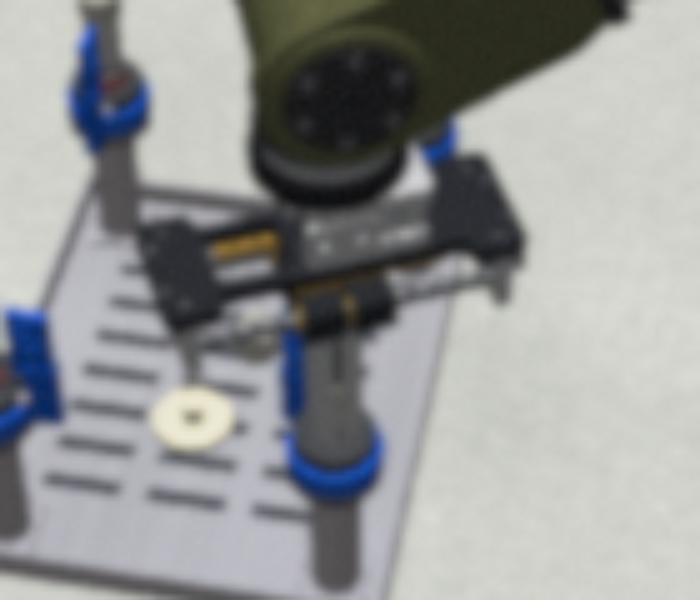

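```bash
python3 - <<'E'
from h import *
s=read_state();print(s['eef_pos'],s['finger_gap'],s['wrist_force'])
c=imaging.get_calibration("wrist");H=np.linalg.inv(c["hand_eye"])
pts=np.array([[0,8,0],[0,0,0],[0,-11,0],[0,-25,0],[13,8,8],[13,8,-8],[13,-11,8],[47,8,8],[47,8,-8]],float)
uv,_=cv2.projectPoints(pts,cv2.Rodrigues(H[:3,:3])[0],H[:3,3],c["mtx"],c["dist"]);print(uv[:,0].round(1))
p,d=imaging.camera("wrist");cv2.imwrite("pics/w6.png",cv2.resize(p[170:370,220:430,::-1],None,fx=3.8,fy=3))
T,_=wfc("wrist",s);Ti=c["hand_eye"]
for u,v in [(325,275),(325,255),(325,290),(310,245),(310,260),(340,245),(325,225),(325,238),(325,210),(322,365),(305,235),(345,235),(300,265),(352,265)]:
    z=d[v,u];q=cv2.undistortPoints(np.array([[[u,v]]],float),c["mtx"],c["dist"])[0,0]
    P=np.array([q[0]*z,q[1]*z,z,1]);print((u,v),z,(Ti@P)[:3].round(1),(T@P)[:3].round(1))
E
```

```text
[479.71804951 156.37814788 142.45722752] 0.7853458552026436 [ 5.18759693  0.8394587  -0.82192827]
[[323.5 242.7]
 [323.4 247.9]
 [323.3 255.9]
 [323.1 267.6]
 [345.5 230. ]
 [345.1 255.1]
 [347.7 242. ]
 [403.2 230. ]
 [401.5 255.1]]
(325, 275) 145.59938 [  1.  -38.4   2.9] [480.  159.4 180.9]
(325, 255) 153.0745 [  1.  -29.2   8.6] [478.  164.8 171.7]
(325, 290) 144.01346 [  1.  -41.6  -2.9] [481.9 153.9 184. ]
(310, 245) 162.85692 [ -6.7 -18.9   9.5] [470.4 163.1 161.5]
(310, 260) 146.11958 [ -5.9 -36.3   9.3] [471.4 163.1 178.8]
(340, 245) 163.10945 [  8.6 -18.7   9.4] [484.8 168.1 161.1]
(325, 225) 192.90797 [ 0.9 12.2  9.7] [477.2 165.8 130.3]
(325, 238) 175.221 [ 0.9 -6.4  8.5] [477.8 164.7 148.9]
(325, 210) 192.33989 [ 0.9 13.9 18.6] [474.2 174.2 128.7]
(322, 365) 343.70364 [  -2.5  118.  -184.2] [538.1 -17.9  23.7]
(305, 235) 177.84615 [-10.2  -3.5   9.1] [467.1 161.6 146.1]
(345, 235) 177.17726 [11.9 -4.2  9.4] [487.9 169.2 146.6]
(300, 265) 141.84813 [-10.1 -40.8   9. ] [467.6 161.4 183.3]
(352, 265) 141.05054 [ 12.8 -41.5   9.3] [489.  169.4 183.9]
```

View pics/w6.png

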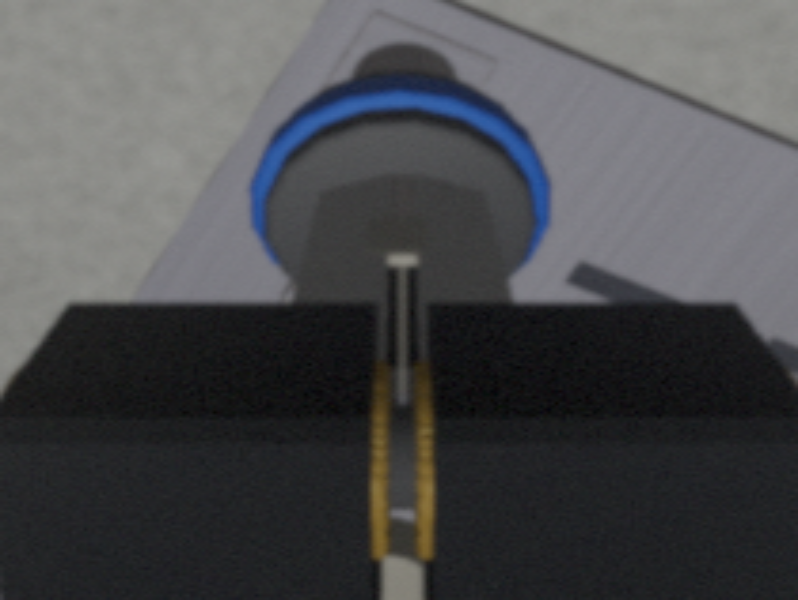

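```bash
python3 - <<'E'
from h import *
s=read_state();Rm=R.from_euler('xyz',s['eef_rot']).as_matrix();print(s['eef_pos'],s['finger_gap'],s['joints'])
for uv,z in [((325,200),120),((325,211),130),((325,213),130)]:
    P=plane("wrist",uv,z,s);print(uv,P.round(1),(Rm.T@(P-s['eef_pos'])).round(1))
import cv2
p,d=imaging.camera("side");cv2.imwrite("pics/d6.png",cv2.resize(p[190:265,285:365,::-1],None,fx=8,fy=8,interpolation=2))
p,d=imaging.camera("scene");cv2.imwrite("pics/s6.png",cv2.resize(p[190:265,315:395,::-1],None,fx=8,fy=8,interpolation=2))
E
```

```text
[479.42869676 156.31170082 142.28889028] 0.41385438399261704 [ 0.24062491  0.27620517  1.72634152  0.00399212  1.1471803  -0.10201734]
(325, 200) [472.5 177.9 120. ] [ 0.9 22.4 22.6]
(325, 211) [474.  173.9 130. ] [ 0.9 12.4 18.4]
(325, 213) [474.4 172.8 130. ] [ 0.9 12.4 17.1]
```

View pics/d6.png

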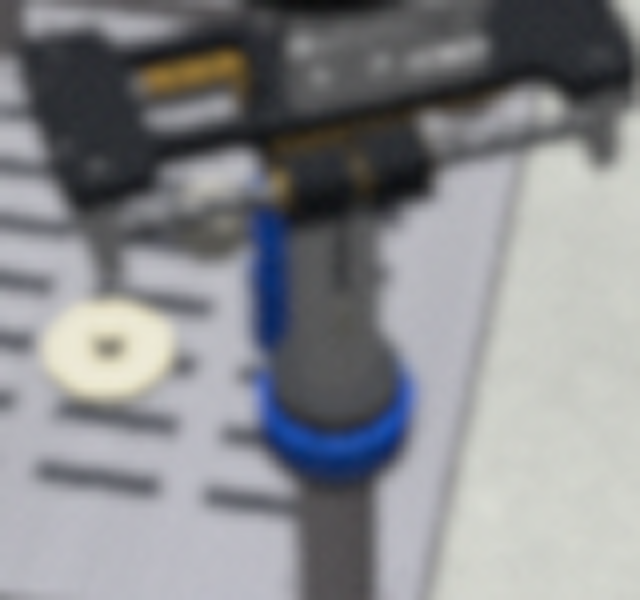

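View pics/s6.png

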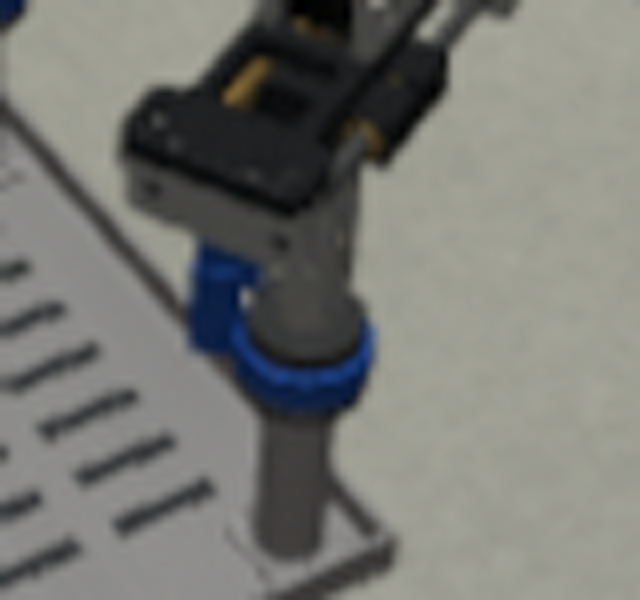

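```bash
python3 -m handwheel '[[[0,0,0,0,0,0,-0.3],[0,0,0,0,0,0,-0.3],[0,0,0,0,0,0,-0.3],[0,0,0,0,0,0,-0.3],[0,0,0,0,0,0,-0.3]]]' 20
python3 - <<'E'
from h import *
s=read_state();p,d=imaging.camera("wrist");cv2.imwrite("pics/w7.png",p[:,:,::-1])
print(s['eef_pos'],s['eef_rot'],s['wrist_force'],s['moment'],s['finger_gap'])
p,d=imaging.camera("scene");cv2.imwrite("pics/s7.png",cv2.resize(p[180:270,300:400,::-1],None,fx=6,fy=6,interpolation=2))
E
```

```text
clock: 3.78
eef_pos: [476.7, 156.6, 141.5]
eef_rot: [-1.564, 0.015, 0.341]
wrist_force: [-50.1, 14.3, 8.1]
finger_gap: 0.5
[476.7212891  156.59277076 141.5133296 ] [-1.56387511  0.01458149  0.34093719] [-50.06897198  14.29564805   8.07769721] [ 2.57664104 10.39802793 -0.16780337] 0.5111431211528221
```

View pics/w7.png

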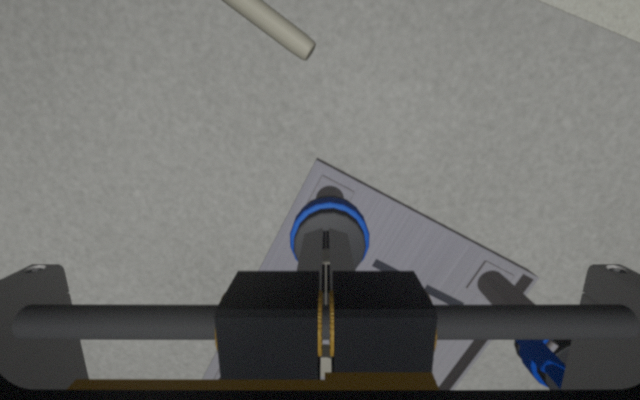

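View pics/s7.png

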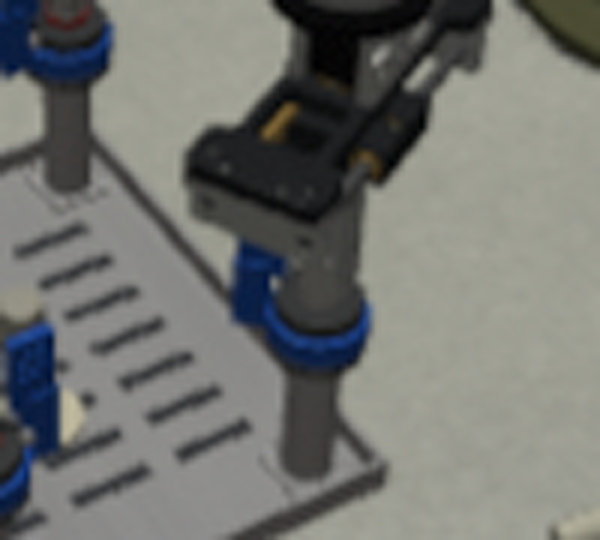

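```bash
python3 -m handwheel '[[[-2,-1.5,0,0,0,0,-1],[-4,-2,0,0,0,0,-1]]]' 3
```

```text
clock: 4.05
eef_pos: [470.3, 155.1, 142.2]
eef_rot: [-1.563, 0.021, 0.342]
wrist_force: [-9.0, 2.1, -0.8]
finger_gap: 1.0
```

```bash
python3 -m handwheel '[[[-3,-1.5,0,0,0,0,-1],[-7,-2,0,0,0,0,-1],[-12,-2,0,0,0,0,-1]]]' 3
python3 - <<'E'
from h import *
s=read_state();p,d=imaging.camera("wrist");cv2.imwrite("pics/w8.png",p[:,:,::-1])
print(s['eef_pos'],s['eef_rot'],s['wrist_force'],s['moment'],s['finger_gap'])
p,d=imaging.camera("scene");cv2.imwrite("pics/s8.png",cv2.resize(p[180:270,300:400,::-1],None,fx=6,fy=6,interpolation=2))
E
```

```text
clock: 4.3
eef_pos: [457.7, 150.9, 143.9]
eef_rot: [-1.562, 0.025, 0.342]
wrist_force: [-20.0, -2.6, -3.5]
finger_gap: 0.5
[457.65944664 150.92617426 143.90586873] [-1.5624464   0.02495389  0.34191883] [-20.04304455  -2.5695531   -3.49923164] [-0.42631158  4.70518495 -0.1781753 ] 0.4547205029774018
```

View pics/w8.png

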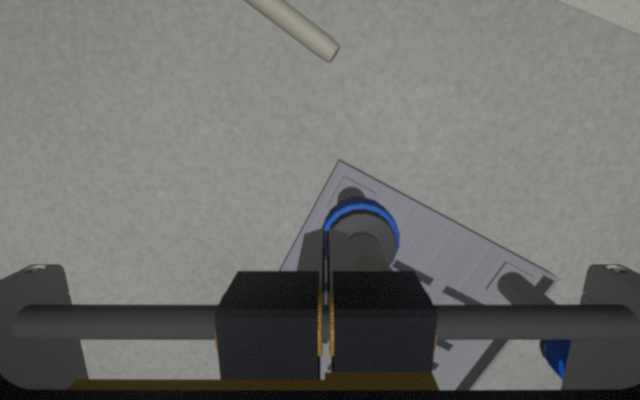

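View pics/s8.png

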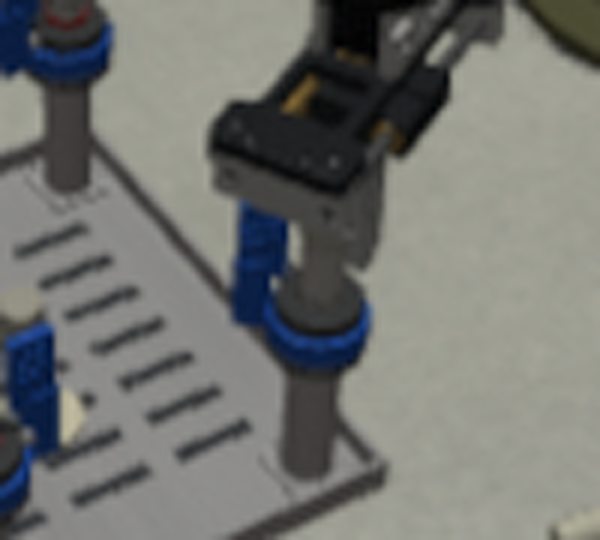

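```bash
python3 -m handwheel '[[[-5,0,0,0,0,0,-1],[-10,0,0,0,0,0,-1],[-15,-3,0,0,0,0,-1],[-20,-10,0,0,0,0,-1],[-22,-20,0,0,0,0,-1]]]' 3
python3 - <<'E'
from h import *
s=read_state()
print(s['eef_pos'],s['eef_rot'],s['wrist_force'],s['moment'],s['finger_gap'])
p,d=imaging.camera("scene");cv2.imwrite("pics/s9.png",cv2.resize(p[180:270,300:400,::-1],None,fx=6,fy=6,interpolation=2))
E
```

```text
clock: 4.82
eef_pos: [436.8, 143.1, 165.0]
eef_rot: [-1.563, 0.025, 0.342]
wrist_force: [0.6, -0.8, 0.0]
finger_gap: 0.9
[436.76287216 143.0992982  164.99876265] [-1.56285384  0.02453211  0.34179833] [ 0.63129276 -0.78166945  0.00384065] [-0.05321837 -0.02271908 -0.02681013] 0.8505981544756809
```

View pics/s9.png

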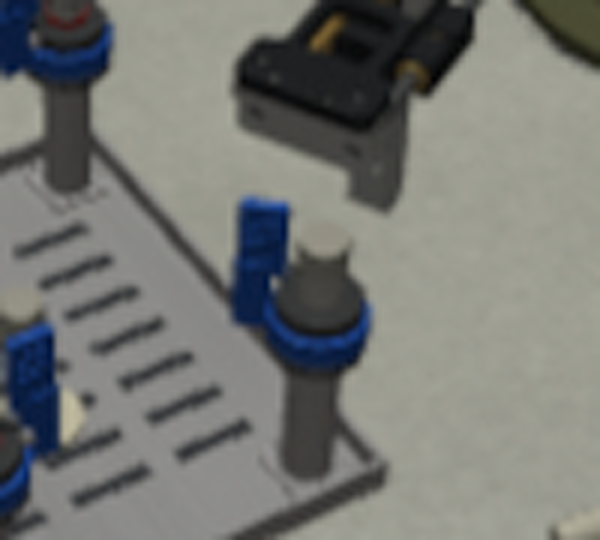

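```bash
cat >> h.py <<'E'
def goto(p,yaw):
    s=read_state();R0=R.from_euler('xyz',s['eef_rot']);R1=R.from_euler('xyz',[-np.pi/2,0,yaw])
    print("shift",R0.inv().apply(np.array(p)-s['eef_pos']).round(1),"rot",np.degrees((R0.inv()*R1).as_rotvec()).round(2), "gap",s['finger_gap'],s['wrist_force'].round(1))
E
python3 -c "
from h import *
goto((481.2,145,233),.34)"
```

```text
shift [ 40.  -66.5 -12.5] rot [-0.43  0.1  -1.21] gap 0.6398824958451335 [ 0.4 -0.3  1.4]
```

```bash
python3 -m handwheel '[[[0,-25,0,0,0,-0.4,-0.6],[0,-50,0,-0.2,0,-0.8,-0.3],[0,-66,0,-0.4,0,-1.2,0],[20,-67,-30,-0.4,0,-1.2,0.3],[40,-67,-60,-0.4,0,-1.2,0.5]]]' 10
python3 -m handwheel '[[[0,0,-25,0,0,0,1],[0,0,-25,0,0,0,1],[0,0,-25,0,0,0,1]]]' 10
python3 - <<'E'
from h import *
import pickle
s=read_state();p,d=imaging.camera("wrist");cv2.imwrite("pics/w10.png",p[:,:,::-1])
pickle.dump((s,p,d),open("w10.pkl","wb"))
print(s['eef_pos'],s['eef_rot'],s['qd'].round(3))
cv2.imwrite("pics/w10z.png",cv2.resize(p[60:200,260:400,::-1],None,fx=4,fy=4,interpolation=2))
E
```

```text
clock: 5.28
eef_pos: [498.1, 100.4, 235.8]
eef_rot: [-1.571, -0.005, 0.344]
wrist_force: [0.7, 0.4, 0.1]
finger_gap: 30.2
clock: 5.53
eef_pos: [506.8, 76.1, 236.3]
eef_rot: [-1.571, -0.005, 0.342]
wrist_force: [0.8, 0.8, -0.1]
finger_gap: 50.7
[506.84520545  76.08953342 236.27076097] [-1.57122789 -0.00509959  0.34226472] [ 0.037 -0.015  0.021  0.005 -0.002  0.015]
```

View pics/w10z.png

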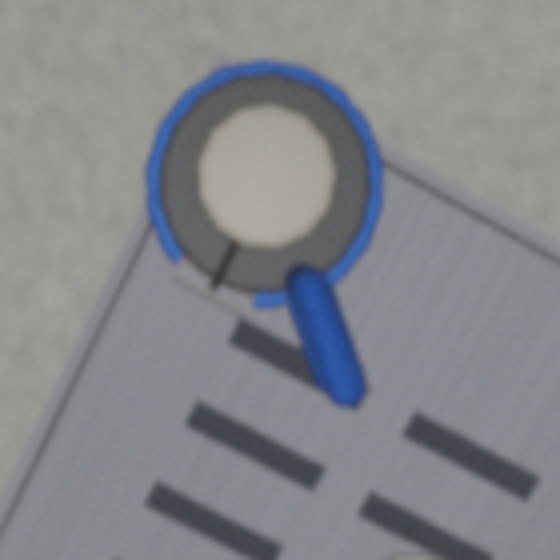

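```bash
python3 - <<'E'
from h import *
import pickle
s,p,d=pickle.load(open("w10.pkl","rb"))
f=lambda x,y:((x-1.5)/4+260,(y-1.5)/4+60)
for n,u,z in [("foot",f(267,176),168),("collar",f(264.5,183),130),("ringL",f(266,181),120),("pad in",f(301,275),186),("pad out",f(349,393),186)]:
    P=plane("wrist",u,z,s);print(n,P.round(1))
a=np.array([481.5,154])
for u in [f(301,275),f(349,393)]:
    v=plane("wrist",u,186,s)[:2]-a;print(np.degrees(np.arctan2(v[1],v[0])),np.hypot(*v))
p,d=imaging.camera("side")
hsv=cv2.cvtColor(p,cv2.COLOR_RGB2HSV);cv2.imwrite("pics/d10.png",cv2.resize(p[190:290,285:365,::-1],None,fx=6,fy=6,interpolation=2))
p,d=imaging.camera("scene");cv2.imwrite("pics/s10.png",cv2.resize(p[190:290,315:395,::-1],None,fx=6,fy=6,interpolation=2))
E
```

```text
foot [481.3 154.  168. ]
collar [481.  154.1 130. ]
ringL [481.1 155.  120. ]
pad in [492.2 140.1 186. ]
pad out [506.8 124.3 186. ]
-52.39699492736748 17.545856664504313
-49.6279304209585 39.042455359025496
```

View pics/d10.png

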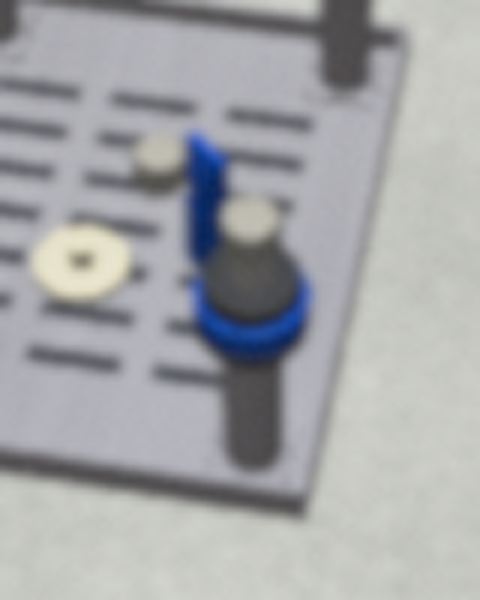

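View pics/s10.png

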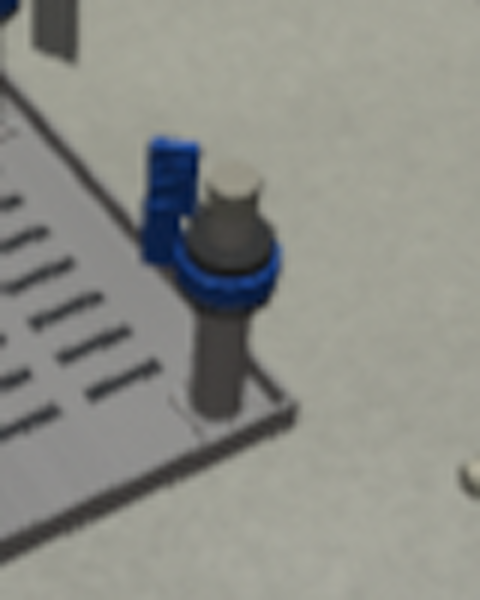

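```bash
python3 -c "
from h import *
goto((481.2,154,234),.34)"
python3 -m handwheel '[[[0,0,20,0,0,0,0],[1,1,45,0,0,0.2,0],[1.5,2,65,0,0,0.3,0],[2,2,78,0,0,0.3,0],[2,2,82,0,0,0.3,0]]]' 8
python3 -c "
from h import *
goto((481.2,154,144),.34)"
```

```text
shift [ 2.4  2.1 80.4] rot [0.02 0.28 0.28] gap 61.95397848473651 [-0.7  1.6  0.2]
clock: 6.1
eef_pos: [479.3, 157.6, 234.4]
eef_rot: [-1.571, -0.0, 0.348]
wrist_force: [-0.4, 0.5, 0.6]
finger_gap: 47.1
shift [ 0.5 90.4 -4. ] rot [0.01 0.44 0.01] gap 47.10930909077486 [-0.4  0.5  0.6]
```

```bash
python3 -m handwheel '[[[0.5,20,-4,0,0.3,0,0],[0.5,42,-4,0,0.4,0,0],[0.5,62,-4,0,0.4,0,0],[0.5,80,-4,0,0.4,0,0],[0.5,89,-4,0,0.4,0,0]]]' 8
python3 -m handwheel '[[[0,0,0,0,0,0,0],[0,0,0,0,0,0,0]]]' 8
python3 -c "
from h import *
goto((481.2,154,144),.34)"
```

```text
clock: 6.52
eef_pos: [480.3, 153.9, 143.6]
eef_rot: [-1.571, 0.002, 0.341]
wrist_force: [0.5, 0.8, -1.0]
finger_gap: 46.9
clock: 6.68
eef_pos: [480.3, 153.9, 143.9]
eef_rot: [-1.571, 0.002, 0.341]
wrist_force: [0.3, 0.4, 0.3]
finger_gap: 46.7
shift [ 0.9 -0.1 -0.2] rot [-0.    0.08 -0.14] gap 46.67328872740811 [0.3 0.4 0.3]
```

Shift +0.9 along x, then bring the fingers to a gap of about 30 mm, slowly.

```bash
python3 -m handwheel '[[[0.9,0,0,0,0,0,-0.2],[0.9,0,0,0,0,0,-0.3],[0.9,0,0,0,0,0,-0.36],[0.9,0,0,0,0,0,-0.36]]]' 8
python3 - <<'E'
from h import *
goto((481.2,154,144),.34)
p,d=imaging.camera("wrist");cv2.imwrite("pics/w11z.png",cv2.resize(p[180:360,220:430,::-1],None,fx=3.8,fy=3.3,interpolation=2))
E
```

```text
clock: 7.02
eef_pos: [481.4, 154.2, 144.5]
eef_rot: [-1.571, 0.001, 0.341]
wrist_force: [0.3, 0.6, 0.1]
finger_gap: 30.1
shift [-0.3  0.5 -0.1] rot [ 0.    0.08 -0.07] gap 30.07211713835712 [0.3 0.6 0.1]
```

View pics/w11z.png

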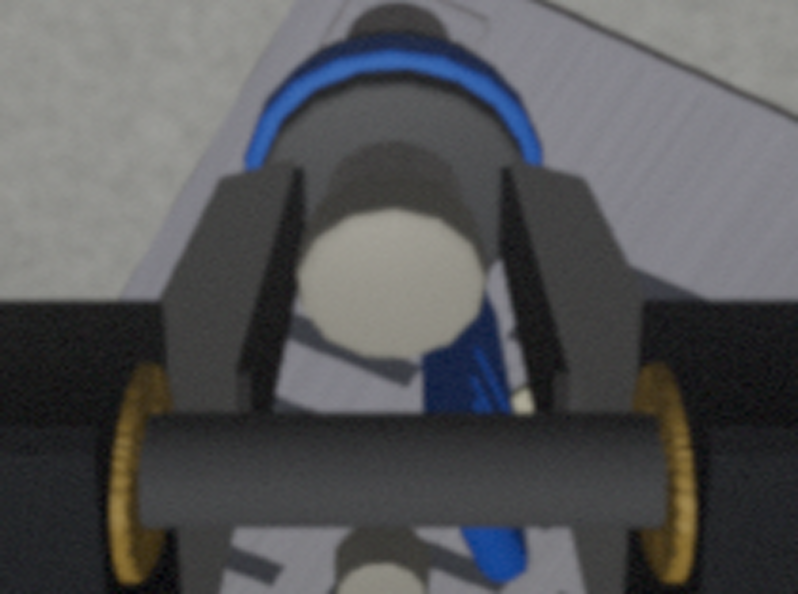

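```bash
python3 -m handwheel '[[[-1.2,0.5,0,0,0,0,-0.36],[-1.2,0.5,0,0,0,0,-0.42],[-1.2,0.5,0,0,0,0,-0.42]]]' 5
python3 - <<'E'
from h import *
goto((481.2,154,144),.34)
p,d=imaging.camera("wrist");cv2.imwrite("pics/w12z.png",cv2.resize(p[180:360,220:430,::-1],None,fx=3.8,fy=3.3,interpolation=2))
E
```

```text
clock: 7.32
eef_pos: [480.3, 153.8, 144.0]
eef_rot: [-1.571, 0.001, 0.341]
wrist_force: [1.6, -0.3, -0.0]
finger_gap: 27.6
shift [ 0.9 -0.  -0.1] rot [ 0.01  0.08 -0.06] gap 27.554301789007376 [ 1.6 -0.3 -0. ]
```

View pics/w12z.png

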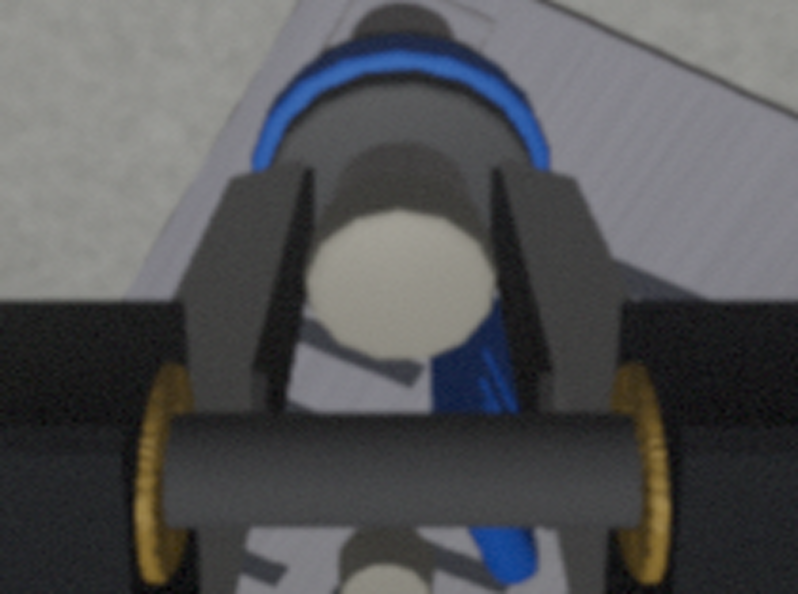

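```bash
python3 -m handwheel '[[[0,0,0,0,0,0,-0.46],[0,0,0,0,0,0,-0.5],[0,0,0,0,0,0,-0.52]]]' 10
python3 -c "
from h import *
s=read_state();goto((481.2,154,144),.34);print(s['moment'],s['eef_pos'])"
```

```text
clock: 7.62
eef_pos: [480.4, 154.0, 144.0]
eef_rot: [-1.571, 0.001, 0.341]
wrist_force: [12.6, 2.6, -2.3]
finger_gap: 25.8
shift [ 0.8 -0.  -0.2] rot [-0.01  0.08 -0.05] gap 25.845901550817338 [12.6  2.6 -2.3]
[ 0.37713547 -1.8921127  -0.03484577] [480.38068167 153.97155522 143.96818895]
```

```bash
python3 -m handwheel '[[[0.3,0,0,0,0,0,-0.52],[0.4,0,0,0,0,0,-0.52]]]' 10
python3 -c "
from h import *
s=read_state();goto((481.2,154,144),.34);print(s['moment'],s['eef_pos'])"
```

```text
clock: 7.78
eef_pos: [480.8, 154.3, 143.9]
eef_rot: [-1.57, 0.001, 0.341]
wrist_force: [15.5, 2.6, -2.3]
finger_gap: 25.8
shift [ 0.3 -0.1 -0.5] rot [-0.03  0.08 -0.03] gap 25.770343427527006 [15.5  2.6 -2.3]
[ 0.3568782  -2.39284326 -0.01377537] [480.80988954 154.344845   143.94946839]
```

```bash
python3 -m handwheel '[[[-0.4,0,0,0,0,0,-0.52],[-0.8,0,0,0,0,0,-0.52]]]' 10
python3 -c "
from h import *
s=read_state();goto((481.2,154,144),.34);print(s['moment'],s['eef_pos'])"
```

```text
clock: 7.95
eef_pos: [480.1, 154.4, 144.0]
eef_rot: [-1.57, 0.0, 0.342]
wrist_force: [11.9, 2.2, -3.0]
finger_gap: 25.3
shift [ 0.9 -0.  -0.7] rot [-0.05  0.1  -0.01] gap 25.256166866925252 [11.9  2.2 -3. ]
[ 0.53896774 -1.154198   -0.03033349] [480.11530874 154.40306272 143.99964437]
```

```bash
python3 - <<'E'
from h import *
goto((481.2,154,144),.34)
p,d=imaging.camera("wrist");cv2.imwrite("pics/w13z.png",cv2.resize(p[180:360,220:430,::-1],None,fx=3.8,fy=3.3,interpolation=2))
s=read_state();print(s['effort'],s['joints'],s['eef_pos'],s['wrist_force'],s['finger_gap'])
E
```

```text
shift [ 0.9 -0.  -0.7] rot [-0.05  0.1  -0.01] gap 25.256166866925252 [11.9  2.2 -3. ]
[-2.21045829e+00 -4.84870219e+01 -3.12909186e+01 -8.37153587e-01
  1.16604164e+00  1.38021857e-02] [ 2.38019421e-01  2.69837120e-01  1.73007901e+00  1.04908628e-03
  1.14188259e+00 -1.04015808e-01] [480.06784406 154.39299677 144.03189083] [-1.35858512  3.47623784 -0.28972789] 25.458829592048897
```

View pics/w13z.png

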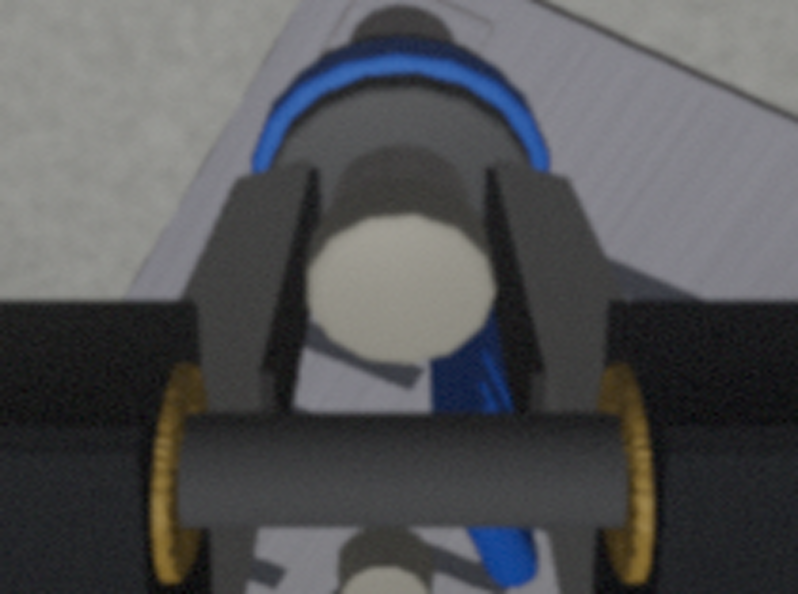

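```bash
python3 -m handwheel '[[[0,0,-0.4,0,0,0,-0.52],[0,0,-0.4,0,0,0,-0.52],[0,0,-0.4,0,0,0,-0.52]]]' 10
python3 -c "
from h import *
s=read_state();goto((481.2,154,144),.34);print(s['moment'],s['eef_pos'])"
```

```text
clock: 8.25
eef_pos: [480.2, 154.4, 144.0]
eef_rot: [-1.569, -0.0, 0.342]
wrist_force: [16.6, 4.3, -3.6]
finger_gap: 25.7
shift [ 0.8  0.  -0.7] rot [-0.09  0.1   0.02] gap 25.703156216599353 [16.6  4.3 -3.6]
[ 0.6641398  -2.67264378  0.0497077 ] [480.21525893 154.4034972  144.04585745]
```

```bash
for i in 1 2 3; do python3 -m handwheel '[[[0,0,0,0,0,0,-0.52]]]' 10; done
```

```text
clock: 8.33
eef_pos: [480.2, 154.8, 144.1]
eef_rot: [-1.569, -0.001, 0.342]
wrist_force: [-9.0, 8.0, 1.4]
finger_gap: 25.7
clock: 8.42
eef_pos: [480.2, 155.1, 144.1]
eef_rot: [-1.568, -0.001, 0.342]
wrist_force: [10.9, 3.0, -3.1]
finger_gap: 25.5
clock: 8.5
eef_pos: [480.2, 155.5, 144.1]
eef_rot: [-1.568, -0.002, 0.342]
wrist_force: [-1.7, 7.3, 1.4]
finger_gap: 25.9
```

```bash
python3 -m handwheel '[[[0,0,0,0,0,0,-0.36],[0,0,0,0,0,0,-0.36]]]' 10
python3 - <<'E'
from h import *
goto((481.2,153,144),.34)
s=read_state();p,d=imaging.camera("wrist");cv2.imwrite("pics/w14z.png",cv2.resize(p[180:360,220:430,::-1],None,fx=3.8,fy=3.3,interpolation=2))
hsv=cv2.cvtColor(p,cv2.COLOR_RGB2HSV)
c=imaging.get_calibration("wrist");H=np.linalg.inv(c["hand_eye"])
print(s['eef_pos'],s['eef_rot'])
for uv,z in [((326,193),120),]:
    pass
# foot centre in wrist image
m=((hsv[...,2]>120)&(hsv[...,1]<60)).astype(np.uint8);m[:230]=0;m[300:]=0;m[:,:298]=0;m[:,:]=m*1;m[:,352:]=0
n,l,st,ce=cv2.connectedComponentsWithStats(m);
i=1+np.argmax(st[1:,4]);P=plane("wrist",ce[i],168,s);print(st[i],ce[i],P, R.from_euler('xyz',s['eef_rot']).inv().apply(P-s['eef_pos']))
E
```

```text
clock: 8.67
eef_pos: [480.1, 155.3, 144.0]
eef_rot: [-1.568, -0.001, 0.342]
wrist_force: [0.3, 0.3, -0.4]
finger_gap: 30.0
shift [ 0.3 -0.  -2.5] rot [-0.16  0.13  0.05] gap 29.96720561294928 [ 0.3  0.3 -0.4]
[480.07386343 155.26319391 144.00163461] [-1.56797800e+00 -9.63073162e-04  3.42262074e-01]
[ 298  247   51   45 1661] [324.26189043 268.55869958] [480.96348069 154.42318936 168.        ] [  0.57920815 -24.00079496  -1.02221684]
```

View pics/w14z.png

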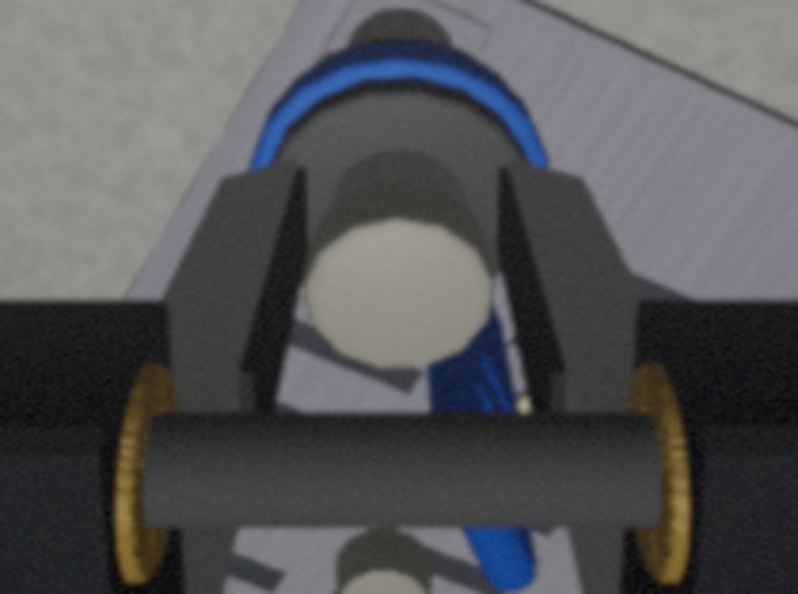

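```bash
python3 -m handwheel '[[[0.3,0,-3.5,-0.2,0,0,-0.36],[0.3,0,-3.5,-0.2,0,0,-0.36],[0.3,0,-3.5,-0.2,0,0,-0.45],[0.3,0,-3.5,-0.2,0,0,-0.5],[0.3,0,-3.5,-0.2,0,0,-0.5]]]' 10
for i in 1 2 3; do python3 -m handwheel '[[[0,0,0,0,0,0,-0.5]]]' 10; done
```

```text
clock: 9.13
eef_pos: [481.6, 152.1, 144.0]
eef_rot: [-1.571, -0.001, 0.342]
wrist_force: [9.4, 3.1, -1.6]
finger_gap: 25.8
clock: 9.22
eef_pos: [481.6, 152.3, 144.1]
eef_rot: [-1.571, -0.001, 0.342]
wrist_force: [-8.7, 2.4, 0.3]
finger_gap: 25.9
clock: 9.3
eef_pos: [481.6, 152.6, 144.0]
eef_rot: [-1.571, -0.002, 0.342]
wrist_force: [18.9, 1.9, -4.1]
finger_gap: 26.5
clock: 9.38
eef_pos: [481.6, 152.8, 144.0]
eef_rot: [-1.57, -0.002, 0.342]
wrist_force: [-10.9, 3.8, 2.4]
finger_gap: 26.2
```

```bash
python3 -m handwheel '[[[0,-5,-0.6,0,0,0,-0.53],[0,-12,-0.8,0,0,0,-0.53],[0,-19,-0.8,0,0,0,-0.53],[0,-26,-0.8,0,0,0,-0.53],[0,-29.5,-0.8,0,0,0,-0.53]]]' 18
python3 - <<'E'
from h import *
import pickle
goto((481.2,154,174),.34)
s=read_state();p,d=imaging.camera("wrist");cv2.imwrite("pics/w15z.png",cv2.resize(p[160:360,220:430,::-1],None,fx=3.8,fy=3,interpolation=2))
pickle.dump((s,p,d),open("w15.pkl","wb"))
p,d=imaging.camera("scene");cv2.imwrite("pics/s15.png",cv2.resize(p[190:290,315:395,::-1],None,fx=6,fy=6,interpolation=2))
p,d=imaging.camera("side");cv2.imwrite("pics/d15.png",cv2.resize(p[190:290,285:365,::-1],None,fx=6,fy=6,interpolation=2))
s=read_state();print(s['wrist_force'],s['finger_gap'],s['eef_pos'])
E
```

```text
clock: 9.8
eef_pos: [481.5, 152.7, 174.1]
eef_rot: [-1.569, -0.002, 0.343]
wrist_force: [-13.7, 8.5, -0.2]
finger_gap: 25.4
shift [0.2 0.1 1.4] rot [-0.11  0.15  0.09] gap 25.431561528933905 [-13.7   8.5  -0.2]
[0.98374756 9.47713117 0.03366488] 25.519002070586392 [481.52878253 152.78580883 173.85652393]
```

View pics/w15z.png

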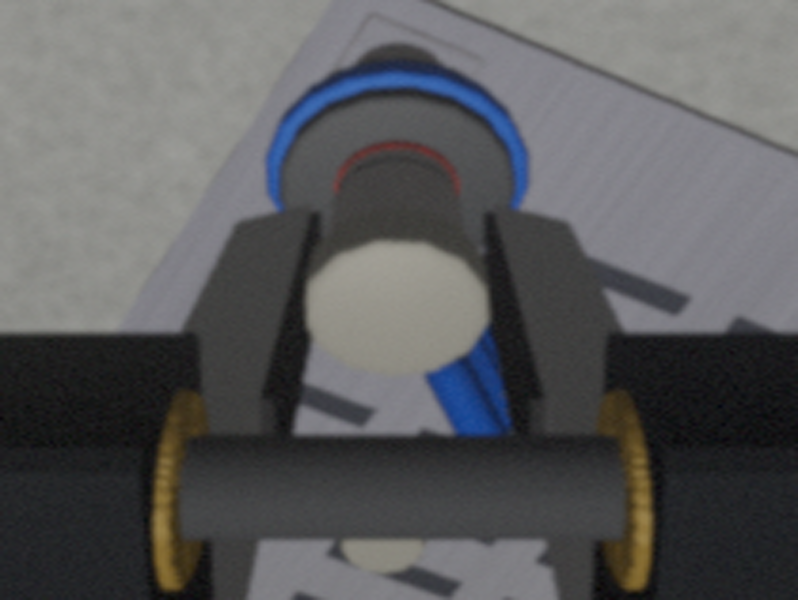

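View pics/s15.png

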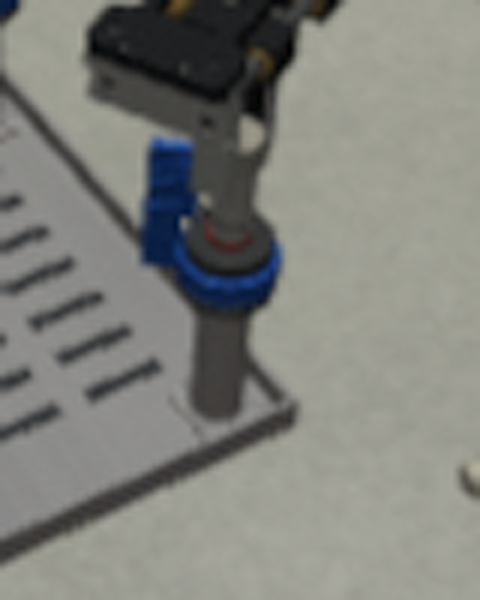

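View pics/d15.png

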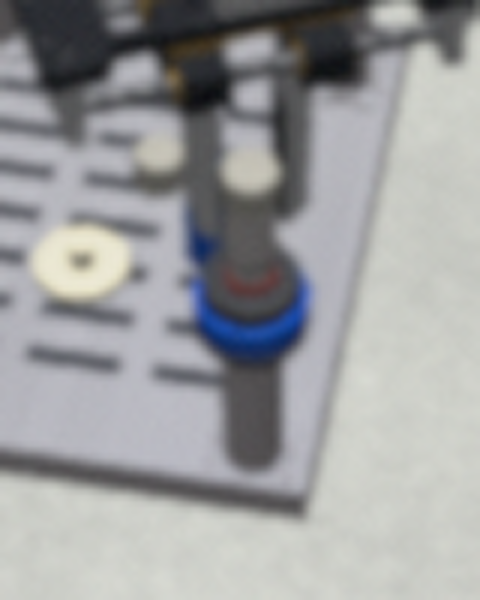

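```bash
python3 - <<'E'
from h import *
import pickle
c=imaging.get_calibration("wrist")
s,p,d=pickle.load(open("w15.pkl","rb"))
def proj(name,P,s=None):
    T,c=wfc(name,s);Ti=np.linalg.inv(T);return cv2.projectPoints(np.array(P,float).reshape(-1,1,3),cv2.Rodrigues(Ti[:3,:3])[0],Ti[:3,3],c["mtx"],c["dist"])[0][:,0]
for z in (168,193,195,198,201): print(z,proj("side",[481.2,154,z]).round(1),proj("scene",[481.2,154,z]).round(1),proj("wrist",[481.2,154,z],s).round(1))
# measured
for n,r in [("side",(310,205,345,230)),("scene",(340,200,370,225))]:
    q,_=imaging.camera(n);h=cv2.cvtColor(q,cv2.COLOR_RGB2HSV);x0,y0,x1,y1=r
    m=np.zeros(h.shape[:2],np.uint8);m[y0:y1,x0:x1]=((h[...,2]>135)&(h[...,1]<60))[y0:y1,x0:x1]
    k,l,st,ce=cv2.connectedComponentsWithStats(m)
    for i in range(1,k):
        if st[i,4]>8: print(n,st[i],ce[i])
h=cv2.cvtColor(p,cv2.COLOR_RGB2HSV)
# red ring front in wrist image: lowest/upper rows near col 325
col=p[195:235,324].astype(int)
for r in range(200,232): print(r,p[r,324], end=' ')
# front points: axis + 11*toolz
zt=np.array([-.336,.942])
f=np.array([481.2,154])+11*zt
print()
for z in (130,135,140): print(z,proj("wrist",[*f,z],s).round(1))
E
```

```text
168 [[325.4 225.1]] [[353.1 219.3]] [[323.8 241.7]]
193 [[325.3 218.3]] [[353.6 212.9]] [[323.6 259.7]]
195 [[325.3 217.8]] [[353.6 212.3]] [[323.6 261.4]]
198 [[325.3 217. ]] [[353.7 211.6]] [[323.6 264. ]]
201 [[325.3 216.1]] [[353.8 210.8]] [[323.6 266.7]]
side [324 205   6   4  20] [326.7  206.25]
side [331 205  14  25 225] [339.72       218.36444444]
side [310 208   6  11  52] [312.01923077 213.23076923]
side [322 210  10  12  96] [325.86458333 215.61458333]
side [310 222   6   8  43] [312.60465116 225.76744186]
scene [358 200  12  25 236] [364.6059322  213.33050847]
200 [91 91 93] 201 [90 92 91] 202 [90 91 91] 203 [88 88 90] 204 [88 89 90] 205 [86 86 86] 206 [81 73 74] 207 [77 52 52] 208 [91 51 50] 209 [91 58 58] 210 [75 65 65] 211 [65 63 63] 212 [60 59 59] 213 [59 60 61] 214 [63 62 61] 215 [64 63 61] 216 [68 66 66] 217 [65 63 63] 218 [65 64 61] 219 [65 65 64] 220 [67 67 64] 221 [67 65 65] 222 [64 64 64] 223 [70 69 68] 224 [65 63 63] 225 [69 66 66] 226 [65 64 62] 227 [63 63 61] 228 [66 64 61] 229 [65 65 62] 230 [61 62 58] 231 [60 60 57] 
130 [[324.  206.7]]
135 [[324.  208.6]]
140 [[324.  210.6]]
```

```bash
python3 -m handwheel '[[[0,0,0,0,4,0,-0.53],[0,0,0,0,9,0,-0.53],[0,0,0,0,14,0,-0.53],[0,0,0,0,19,0,-0.53]]]' 18
python3 -c "
from h import *
s=read_state();goto((481.2,154,174),.34);print(s['moment'],s['eef_pos'])"
```

```text
clock: 10.38
eef_pos: [481.2, 153.6, 173.7]
eef_rot: [-1.567, -0.0, 0.007]
wrist_force: [-10.3, 10.9, -1.2]
finger_gap: 25.4
shift [ 0.  -0.3  0.4] rot [ -0.23 -19.07   0.06] gap 25.447936043853364 [-10.3  10.9  -1.2]
[1.87912974 1.46087948 0.00733887] [481.15428798 153.64387318 173.73691916]
```

```bash
python3 -m handwheel '[[[0,-0.3,0,-0.1,5,0,-0.53],[0,-0.3,-0.3,-0.2,10,0,-0.53],[0,-0.3,-0.3,-0.2,15,0,-0.53],[0,-0.3,-0.3,-0.2,20,0,-0.53],[0,-0.3,-0.3,-0.2,25,0,-0.53]]]' 20
python3 - <<'E'
from h import *
s=read_state();goto((481.2,154,174),-.45);print(s['moment'],s['eef_pos'])
p,d=imaging.camera("scene");cv2.imwrite("pics/s16.png",cv2.resize(p[190:290,315:395,::-1],None,fx=6,fy=6,interpolation=2))
p,d=imaging.camera("wrist");cv2.imwrite("pics/w16z.png",cv2.resize(p[160:360,220:430,::-1],None,fx=3.8,fy=3,interpolation=2))
E
```

```text
clock: 10.8
eef_pos: [481.8, 154.2, 174.4]
eef_rot: [-1.568, -0.0, -0.433]
wrist_force: [9.2, 8.8, -5.7]
finger_gap: 25.8
shift [-0.4  0.4 -0.5] rot [-0.17  0.97  0.02] gap 25.790985274311797 [ 9.2  8.8 -5.7]
[ 1.64243511 -1.21604125  0.10087794] [481.79352565 154.2241944  174.38453922]
```

View pics/s16.png

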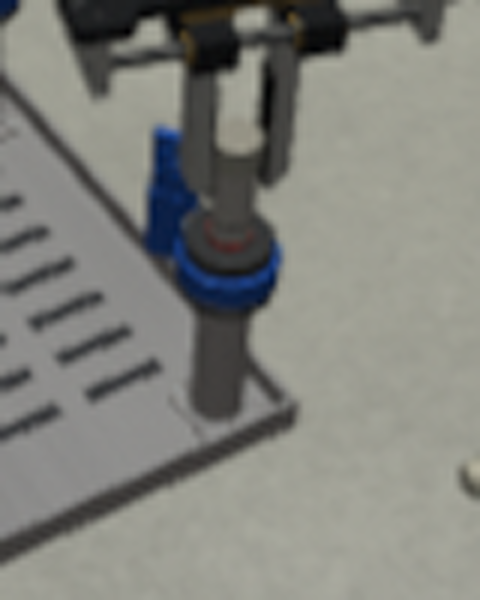

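View pics/w16z.png

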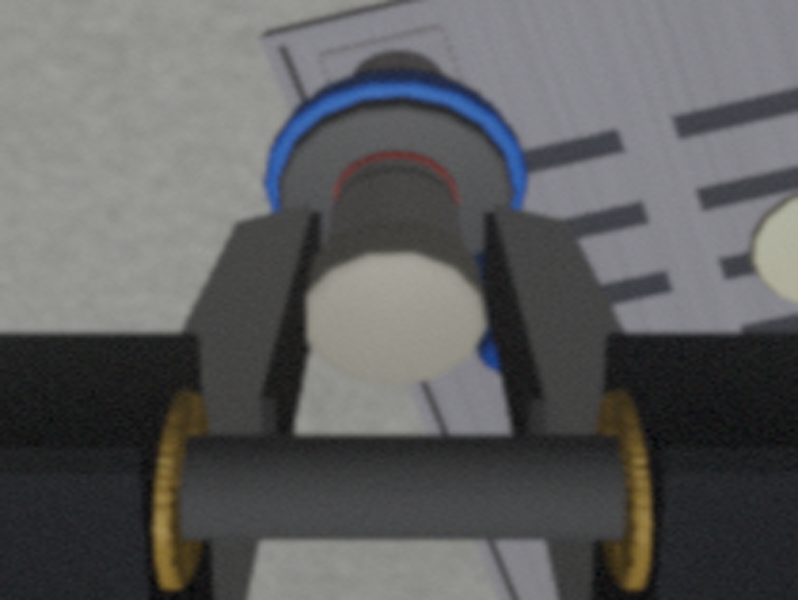

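```bash
python3 -m handwheel '[[[0,0.2,-0.4,-0.1,4,0,-0.53],[0,0.2,-0.5,-0.2,8,0,-0.53],[0,0.2,-0.5,-0.2,12,0,-0.53],[0,0.2,-0.5,-0.2,16,0,-0.53],[0,0.2,-0.5,-0.2,20,0,-0.53]]]' 20
python3 - <<'E'
from h import *
s=read_state();goto((481.2,154,174),-.85);print(s['moment'],s['eef_pos'],s['effort'][5])
p,d=imaging.camera("scene");cv2.imwrite("pics/s17.png",cv2.resize(p[190:290,315:395,::-1],None,fx=6,fy=6,interpolation=2))
E
```

```text
clock: 11.32
eef_pos: [482.2, 153.7, 174.4]
eef_rot: [-1.57, -0.001, -0.785]
wrist_force: [10.8, 3.2, -6.4]
finger_gap: 25.4
shift [-0.9  0.4 -0.5] rot [-0.03  3.74  0.07] gap 25.380743857573258 [10.8  3.2 -6.4]
[ 0.82951509 -1.85305301  0.25792252] [482.16466022 153.74366284 174.43614286] -1.5489738062024117
```

View pics/s17.png

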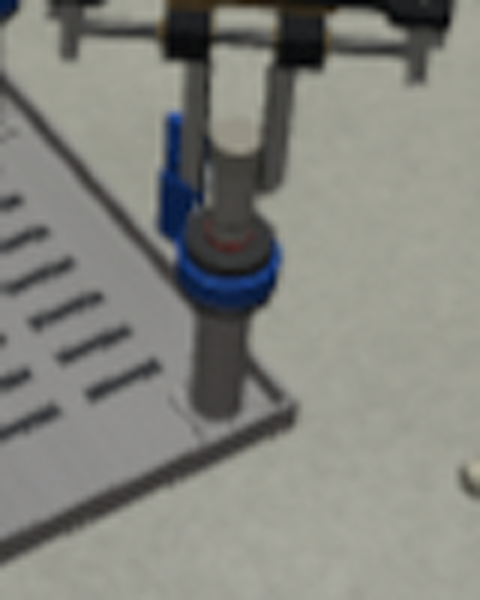

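```bash
python3 -m handwheel '[[[-0.4,0.3,-0.3,0,2,0,-0.53],[-0.5,0.3,-0.3,0,4,0,-0.53],[-0.5,0.3,-0.3,0,6,0,-0.53],[-0.5,0.3,-0.3,0,8,0,-0.53]]]' 20
python3 - <<'E'
from h import *
s=read_state();goto((481.2,154,174),-.85);print(s['moment'],s['eef_pos'],s['eef_rot'],s['effort'][5],s['joints'][5])
p,d=imaging.camera("scene");cv2.imwrite("pics/s18.png",cv2.resize(p[190:290,315:395,::-1],None,fx=6,fy=6,interpolation=2))
p,d=imaging.camera("wrist");cv2.imwrite("pics/w18.png",p[:,:,::-1])
E
```

```text
clock: 11.7
eef_pos: [482.7, 153.6, 174.4]
eef_rot: [-1.568, -0.003, -0.932]
wrist_force: [12.8, 0.5, -6.5]
finger_gap: 25.6
shift [-1.2  0.4 -0.9] rot [-0.15 -4.68  0.17] gap 25.580744343054366 [12.8  0.5 -6.5]
[ 0.25530915 -2.07389654  0.25954728] [482.65476943 153.60925528 174.40458006] [-1.56802999 -0.0028932  -0.93166809] -0.6335247494280338 1.1688850913422244
```

View pics/s18.png

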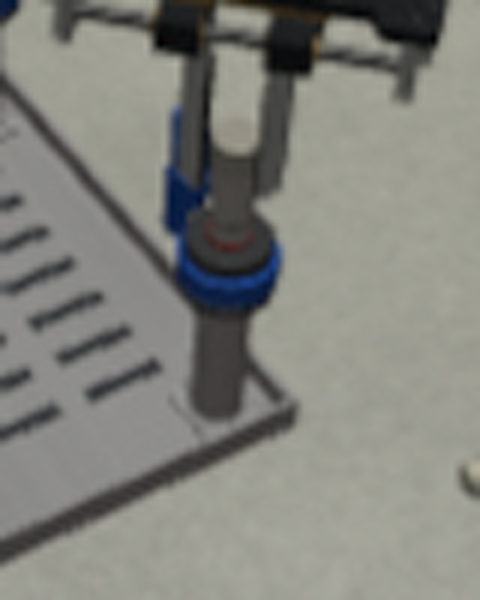

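View pics/w18.png

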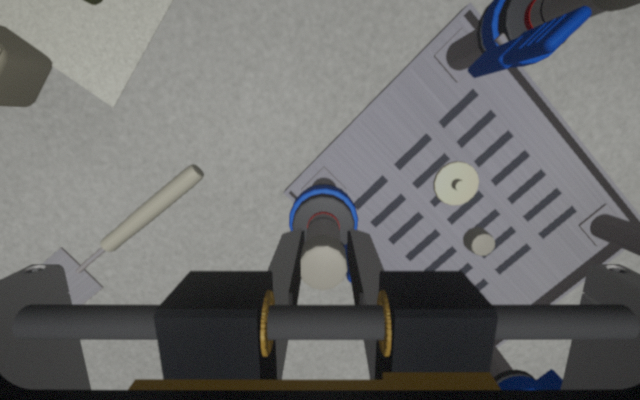

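```bash
python3 -m handwheel '[[[-0.8,0.4,-0.6,-0.1,1.5,0,-0.53],[-1,0.4,-0.8,-0.1,3,0,-0.53],[-1,0.4,-0.8,-0.1,4.5,0,-0.53],[-1,0.4,-0.8,-0.1,5.5,0,-0.53]]]' 20
python3 - <<'E'
from h import *
s=read_state();goto((481.2,154,174),-1.0);print(s['moment'],s['eef_pos'],s['eef_rot'],s['effort'][5],s['joints'][5])
E
```

```text
clock: 12.13
eef_pos: [482.8, 153.4, 174.4]
eef_rot: [-1.567, -0.005, -1.029]
wrist_force: [15.0, -2.8, -6.3]
finger_gap: 25.9
shift [-1.4  0.4 -1.1] rot [-0.23 -1.66  0.3 ] gap 25.854089249920584 [15.  -2.8 -6.3]
[-0.16267011 -2.4643166   0.24173305] [482.84626747 153.35693991 174.40296971] [-1.56671    -0.00511034 -1.0290487 ] 0.03608022001571953 1.2675534823245846
```

```bash
python3 - <<'E'
from h import *
p,d=imaging.camera("scene");a=cv2.resize(p[185:265,315:395,::-1],None,fx=5,fy=5,interpolation=2)
p,d=imaging.camera("side");b=cv2.resize(p[185:265,285:365,::-1],None,fx=5,fy=5,interpolation=2)
cv2.imwrite("pics/sd19.png",np.hstack([a,b]))
E
```

```text
(no output)
```

View pics/sd19.png

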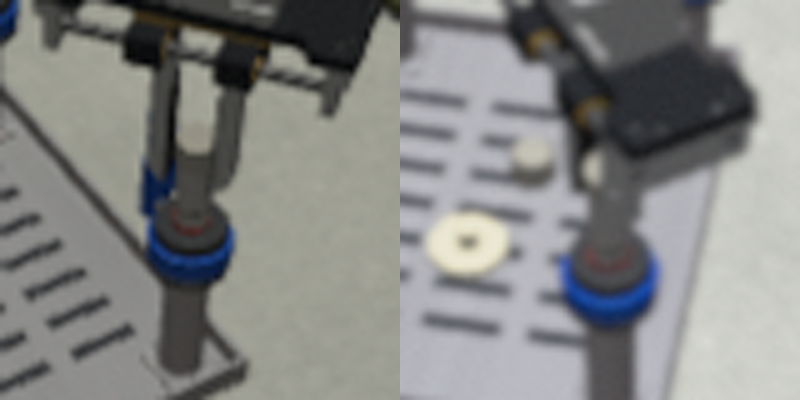

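```bash
python3 - <<'E'
from h import *
P=plane("scene",(305,235.6),186);Q=plane("side",(240+152/6,190+136/6),186)
F=plane("scene",(295.2,236.5),198);G=plane("side",(253.5,207.5),198)
for a,b in((P,F),(Q,G)): v=(a-b)[:2];print(v,np.degrees(np.arctan2(v[1],v[0])))
def proj(name,P):
    T,c=wfc(name);Ti=np.linalg.inv(T);return cv2.projectPoints(np.array(P,float).reshape(-1,1,3),cv2.Rodrigues(Ti[:3,:3])[0],Ti[:3,3],c["mtx"],c["dist"])[0][:,0]
for an in (-50,-80,-90,-95,-100,-105):
    u=np.array([np.cos(np.radians(an)),np.sin(np.radians(an))])
    print(an,[((proj("scene",[481.2+r*u[0],154+r*u[1],z])-[[315,185]])*5).round()[0] for r,z in((42,186),(17,186),(42,135),(30,135))])
E
```

```text
[-29.05359862   4.15757284] 171.85625616160257
[-29.82878778   5.4338566 ] 169.6757418604583
-50 [array([119., 138.]), array([162., 144.]), array([116., 202.]), array([136., 205.])]
-80 [array([134., 115.]), array([169., 135.]), array([131., 179.]), array([147., 188.])]
-90 [array([143., 109.]), array([172., 132.]), array([139., 173.]), array([153., 184.])]
-95 [array([148., 107.]), array([174., 131.]), array([144., 170.]), array([156., 182.])]
-100 [array([153., 105.]), array([176., 130.]), array([149., 168.]), array([160., 181.])]
-105 [array([159., 103.]), array([179., 130.]), array([155., 166.]), array([164., 179.])]
```

```bash
python3 - <<'E'
from h import *
p,d=imaging.camera("scene");p0=np.load("scene0.npz")["p"]
def proj(P):
    T,c=wfc("scene");Ti=np.linalg.inv(T);return cv2.projectPoints(np.array(P,float).reshape(-1,1,3),cv2.Rodrigues(Ti[:3,:3])[0],Ti[:3,3],c["mtx"],c["dist"])[0][:,0]
def edge(im):
    o=[]
    for r in range(218,229):
        row=im[r,335:375].astype(float);b=row[:,2]-row[:,0]
        k=np.argmax(b>45); o.append((r,round(335+k-(b[k]-45)/max(b[k]-b[k-1],1e-6),2)))
    return o
print("now",edge(p));print("start",edge(p0))
for an in (-50,-90,-94,-98,-102):
    a=np.radians(an);u=np.array([np.cos(a),np.sin(a)]);t=np.array([-u[1],u[0]])
    o=[]
    for z in (125,135,145,155):
        c=[proj([481.2+42*u[0]+s*t[0],154+42*u[1]+s*t[1],z])[0] for s in(-3.5,3.5)]
        o.append(min(c,key=lambda q:q[0]).round(1))
    print(an,o)
s=read_state();print(s['wrist_force'],s['moment'],s['eef_rot'],s['effort'][5],s['finger_gap'],s['eef_pos'])
E
```

```text
now [(218, np.float64(390.0)), (219, np.float64(343.95)), (220, np.float64(343.75)), (221, np.float64(343.75)), (222, np.float64(343.78)), (223, np.float64(343.73)), (224, np.float64(343.69)), (225, np.float64(343.69)), (226, np.float64(343.74)), (227, np.float64(343.87)), (228, np.float64(341.86))]
start [(218, np.float64(339.71)), (219, np.float64(339.68)), (220, np.float64(339.69)), (221, np.float64(339.92)), (222, np.float64(339.52)), (223, np.float64(338.95)), (224, np.float64(339.27)), (225, np.float64(339.43)), (226, np.float64(339.43)), (227, np.float64(339.35)), (228, np.float64(339.21))]
-50 [array([337.8, 228.7]), array([337.9, 226.2]), array([338.1, 223.8]), array([338.2, 221.3])]
-90 [array([341.8, 222.5]), array([342. , 220.1]), array([342.1, 217.7]), array([342.3, 215.2])]
-94 [array([342.6, 222.1]), array([342.7, 219.6]), array([342.8, 217.2]), array([343. , 214.7])]
-98 [array([343.3, 221.6]), array([343.5, 219.2]), array([343.6, 216.8]), array([343.8, 214.3])]
-102 [array([344.1, 221.3]), array([344.3, 218.9]), array([344.4, 216.4]), array([344.6, 213.9])]
[14.53172124 -1.3077528  -5.3996582 ] [-0.08346963 -2.27300535  0.2275237 ] [-1.56668483 -0.00509309 -1.02788506] 0.3680006694048643 25.756275819106985 [482.87257019 153.35950639 174.43154888]
```

```bash
python3 -m handwheel '[[[-1.2,0.4,-1,-0.2,2,0.2,-0.53],[-1.6,0.4,-1.2,-0.2,4,0.3,-0.53],[-1.6,0.4,-1.2,-0.2,6,0.3,-0.53],[-1.6,0.4,-1.2,-0.2,7,0.3,-0.53]]]' 20
python3 - <<'E'
from h import *
s=read_state();goto((481.2,154,174),-1.0);print(s['moment'],s['eef_pos'],s['eef_rot'],s['effort'][5],s['joints'][5])
p,d=imaging.camera("scene")
o=[]
for r in range(219,228):
        row=p[r,335:375].astype(float);b=row[:,2]-row[:,0]
        k=np.argmax(b>45); o.append((r,round(335+k-(b[k]-45)/max(b[k]-b[k-1],1e-6),2)))
print(o)
a=cv2.resize(p[185:265,315:395,::-1],None,fx=5,fy=5,interpolation=2)
p,d=imaging.camera("wrist");b=cv2.resize(p[170:370,220:420,::-1],None,fx=2,fy=2,interpolation=2)
cv2.imwrite("pics/sd20.png",np.hstack([a,b]))
E
```

```text
clock: 12.62
eef_pos: [483.0, 153.1, 174.5]
eef_rot: [-1.566, -0.003, -1.152]
wrist_force: [19.3, -6.8, -8.6]
finger_gap: 25.2
shift [-1.6  0.5 -1.3] rot [-0.27 -8.72  0.19] gap 25.23811154261477 [19.3 -6.8 -8.6]
[-0.80621584 -3.30365256  0.29700034] [483.02688975 153.09212248 174.47535846] [-1.56581091 -0.00289203 -1.15222154] 0.25922792963683605 1.3885928169946884
[(219, np.float64(348.7)), (220, np.float64(344.77)), (221, np.float64(344.73)), (222, np.float64(344.79)), (223, np.float64(344.79)), (224, np.float64(344.74)), (225, np.float64(342.0)), (226, np.float64(342.0)), (227, np.float64(341.12))]
```

View pics/sd20.png

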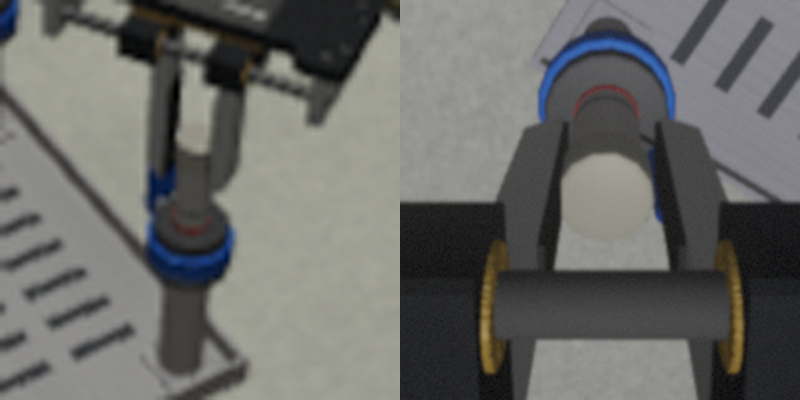

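```bash
python3 -m handwheel '[[[-1,0.5,-1,-0.2,2,0,-0.53],[-1.6,0.5,-1.3,-0.2,4,0.1,-0.53],[-1.6,0.5,-1.3,-0.2,5,0.1,-0.53],[-1.6,0.5,-1.3,-0.2,6,0.1,-0.53]]]' 20
python3 - <<'E'
from h import *
s=read_state();goto((481.2,154,174),-1.25);print(s['moment'],s['eef_pos'],s['eef_rot'],s['effort'][5],s['joints'][5])
p,d=imaging.camera("scene")
o=[]
for r in range(218,228):
        row=p[r,335:375].astype(float);b=row[:,2]-row[:,0]
        k=np.argmax(b>45); o.append((r,round(335+k-(b[k]-45)/max(b[k]-b[k-1],1e-6),2)))
print(o)
a=cv2.resize(p[185:265,315:395,::-1],None,fx=5,fy=5,interpolation=2)
p,d=imaging.camera("wrist");b=cv2.resize(p[170:370,220:420,::-1],None,fx=2,fy=2,interpolation=2)
cv2.imwrite("pics/sd21.png",np.hstack([a,b]))
E
```

```text
clock: 13.05
eef_pos: [484.0, 152.9, 174.5]
eef_rot: [-1.563, -0.004, -1.257]
wrist_force: [25.9, -6.9, -11.5]
finger_gap: 25.4
shift [-1.9  0.5 -2.3] rot [-0.47 -0.39  0.26] gap 25.43568268546343 [ 25.9  -6.9 -11.5]
[-0.99912027 -4.74381971  0.50092051] [484.00598663 152.9269494  174.54889715] [-1.56263733 -0.0044643  -1.25684437] 0.14457608107477427 1.4941318458742705
[(218, np.float64(391.0)), (219, np.float64(348.59)), (220, np.float64(344.78)), (221, np.float64(344.75)), (222, np.float64(344.79)), (223, np.float64(344.78)), (224, np.float64(344.78)), (225, np.float64(342.0)), (226, np.float64(343.33)), (227, np.float64(341.0))]
```

View pics/sd21.png

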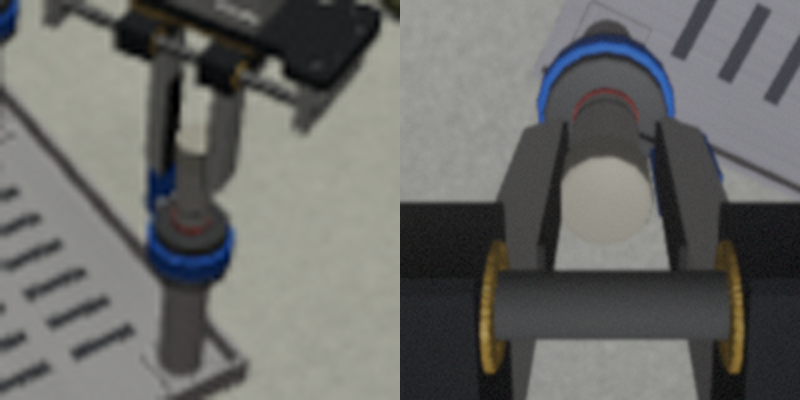

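```bash
python3 -m handwheel '[[[-0.5,0,-0.5,-0.2,-2,0.1,-0.53],[-1,0.2,-1,-0.3,-3,0.1,-0.53],[-1,0.2,-1,-0.3,-3,0.1,-0.53],[-1,0.2,-1,-0.3,-3,0.1,-0.53]]]' 20
python3 - <<'E'
from h import *
s=read_state();goto((481.2,154,174),-1.25);print(s['moment'],s['eef_pos'],s['eef_rot'])
p,d=imaging.camera("scene")
o=[]
for r in range(220,225):
        row=p[r,335:375].astype(float);b=row[:,2]-row[:,0]
        k=np.argmax(b>45); o.append((r,round(335+k-(b[k]-45)/max(b[k]-b[k-1],1e-6),2)))
print(o)
a=cv2.resize(p[185:265,315:395,::-1],None,fx=5,fy=5,interpolation=2)
s=read_state();p,d=imaging.camera("wrist");b=cv2.resize(p[170:370,220:420,::-1],None,fx=2,fy=2,interpolation=2)
cv2.imwrite("pics/sd22.png",np.hstack([a,b]))
print([tuple(p[r,324]) for r in range(204,224)])
T,c=wfc("wrist",s);Ti=np.linalg.inv(T)
yaw=s['eef_rot'][2];zt=np.array([-np.sin(yaw),np.cos(yaw)])
pr=lambda P:cv2.projectPoints(np.array(P,float).reshape(-1,1,3),cv2.Rodrigues(Ti[:3,:3])[0],Ti[:3,3],c["mtx"],c["dist"])[0][0,0].round(1)
ax=np.array([481.2,154])
print([pr([*(ax+11*zt),z]) for z in(125,130,135,140)],"collar",pr([*(ax+22.5*zt),130]),"foot",[pr([*ax,z]) for z in (194,198,202)])
E
```

```text
clock: 13.48
eef_pos: [483.9, 153.1, 174.5]
eef_rot: [-1.566, -0.005, -1.204]
wrist_force: [12.4, -2.2, -8.3]
finger_gap: 25.7
shift [-1.8  0.5 -2.2] rot [-0.31  2.62  0.26] gap 25.695122062692814 [12.4 -2.2 -8.3]
[-0.07582558 -2.14795476  0.13352489] [483.93590856 153.08828981 174.51474695] [-1.56554094 -0.00459314 -1.20430259]
[(220, np.float64(344.76)), (221, np.float64(344.77)), (222, np.float64(344.84)), (223, np.float64(344.74)), (224, np.float64(344.71))]
[(np.uint8(91), np.uint8(93), np.uint8(94)), (np.uint8(92), np.uint8(91), np.uint8(92)), (np.uint8(89), np.uint8(91), np.uint8(93)), (np.uint8(88), np.uint8(90), np.uint8(91)), (np.uint8(90), np.uint8(90), np.uint8(93)), (np.uint8(89), np.uint8(89), np.uint8(90)), (np.uint8(89), np.uint8(89), np.uint8(92)), (np.uint8(90), np.uint8(92), np.uint8(91)), (np.uint8(89), np.uint8(87), np.uint8(89)), (np.uint8(86), np.uint8(68), np.uint8(69)), (np.uint8(96), np.uint8(54), np.uint8(52)), (np.uint8(100), np.uint8(59), np.uint8(60)), (np.uint8(86), np.uint8(67), np.uint8(65)), (np.uint8(76), np.uint8(71), np.uint8(68)), (np.uint8(67), np.uint8(67), np.uint8(67)), (np.uint8(64), np.uint8(65), np.uint8(65)), (np.uint8(68), np.uint8(67), np.uint8(66)), (np.uint8(71), np.uint8(69), np.uint8(67)), (np.uint8(73), np.uint8(71), np.uint8(69)), (np.uint8(73), np.uint8(72), np.uint8(70))]
[array([322. , 211.6]), array([321.9, 213.6]), array([321.9, 215.7]), array([321.9, 217.8])] collar [321.9 197.6] foot [array([321.3, 269.1]), array([321.3, 272.6]), array([321.2, 276.4])]
```

View pics/sd22.png

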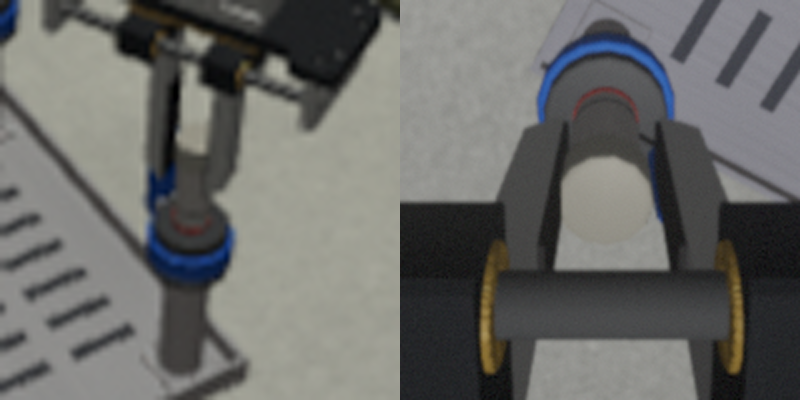

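```bash
python3 -m handwheel '[[[0,0.2,-0.6,0,0,0,-0.53],[0,0.2,-0.6,0,0,0,-0.53],[0,0.2,-0.6,0,0,0,-0.53],[0,0.2,-0.6,0,0,0,-0.53],[0,0.2,-0.6,0,0,0,-0.53]]]' 20
python3 - <<'E'
from h import *
for i in range(3):
    s=read_state();print(s['clock'],s['moment'].round(2),s['eef_pos'].round(2),s['eef_rot'].round(3),s['wrist_force'].round(1),s['finger_gap'])
    p,d=imaging.camera("scene")
o=[]
for r in range(220,225):
        row=p[r,335:375].astype(float);b=row[:,2]-row[:,0]
        k=np.argmax(b>45); o.append((r,round(335+k-(b[k]-45)/max(b[k]-b[k-1],1e-6),2)))
print(o)
cv2.imwrite("pics/sc23.png",cv2.resize(p[190:280,270:390,::-1],None,fx=6,fy=6,interpolation=2))
E
```

```text
clock: 14.0
eef_pos: [484.1, 152.9, 174.5]
eef_rot: [-1.564, -0.005, -1.204]
wrist_force: [9.1, 2.8, -5.7]
finger_gap: 25.6
14.0 [ 0.66 -1.4   0.1 ] [484.1  152.87 174.5 ] [-1.564 -0.005 -1.204] [ 9.1  2.8 -5.7] 25.554617921507717
14.05 [ 0.68 -1.45  0.12] [484.1  152.87 174.52] [-1.564 -0.005 -1.204] [ 8.6  2.4 -6. ] 25.269536484702748
14.1 [ 0.65 -1.39  0.1 ] [484.12 152.85 174.5 ] [-1.564 -0.005 -1.204] [ 9.1  2.4 -6.2] 25.701655587395035
[(220, np.float64(344.9)), (221, np.float64(344.8)), (222, np.float64(344.77)), (223, np.float64(344.74)), (224, np.float64(344.68))]
```

View pics/sc23.png

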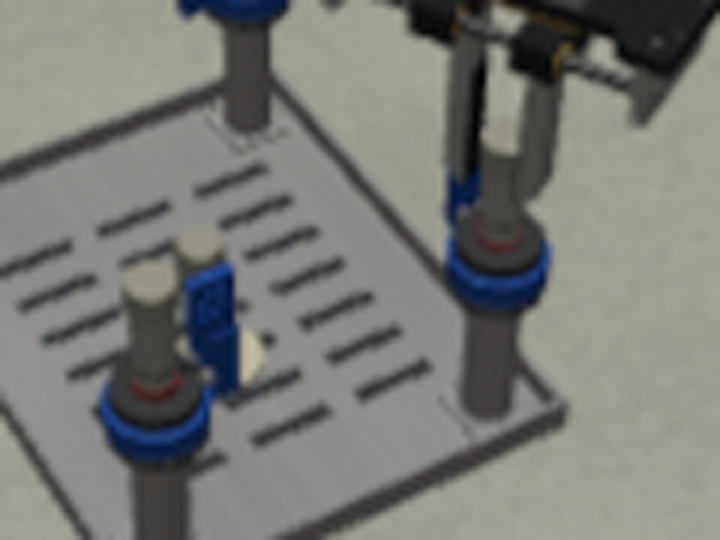

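```bash
python3 - <<'E'
from h import *
q,_=imaging.camera("scene");q=q.astype(float)
p0=np.load("scene0.npz")["p"].astype(float)
def red(im,c,r0,r1):
    return [(r,round(float((im[r,c-1:c+2,0]-im[r,c-1:c+2,1]).mean()),1)) for r in range(r0,r1)]
a=red(q,353,224,236);b=red(q,295,248,262)
print(a,sum(x for _,x in a));print(b,sum(x for _,x in b))
# foot centre in scene, col profile brightness down the leg: loose vs set
def proj(P):
    T,c=wfc("scene");Ti=np.linalg.inv(T);return cv2.projectPoints(np.array(P,float).reshape(-1,1,3),cv2.Rodrigues(Ti[:3,:3])[0],Ti[:3,3],c["mtx"],c["dist"])[0][0,0].round(2)
T,_=wfc("scene")
def near(x,y):
    v=T[:2,3]-np.array([x,y]);v/=np.hypot(*v);return np.array([x,y])+11*v
for x,y in((481.2,154),(669,127.5)):
    print([proj([*near(x,y),z]) for z in (130,135)],[proj([x,y,z]) for z in(194,198,202)])
for n,(x0,y0,x1,y1) in {"loose":(349,205,358,222),"set":(288,230,303,246)}.items():
    print(n,[int(q[r,(x0+x1)//2-1:(x0+x1)//2+2].mean()) for r in range(y0,y1)])
E
```

```text
[(224, 2.0), (225, 1.0), (226, 1.7), (227, 1.3), (228, 1.3), (229, 1.7), (230, 20.0), (231, 30.0), (232, 3.7), (233, -1.7), (234, -1.0), (235, -0.7)] 59.3
[(248, 1.7), (249, 2.3), (250, 1.3), (251, 1.7), (252, 1.7), (253, 1.7), (254, 9.7), (255, 27.0), (256, 27.7), (257, 4.7), (258, -1.0), (259, -0.7), (260, -0.3), (261, -7.7)] 69.8
[array([352.09, 231.34]), array([352.18, 230.12])] [array([353.61, 212.6 ]), array([353.7 , 211.55]), array([353.78, 210.51])]
[array([295.14, 256.61]), array([295.08, 255.39])] [array([294.21, 237.39]), array([294.16, 236.34]), array([294.11, 235.28])]
loose [157, 157, 157, 156, 150, 143, 142, 143, 143, 138, 106, 63, 62, 62, 63, 67, 68]
set [128, 92, 70, 114, 142, 143, 144, 145, 145, 132, 95, 62, 61, 61, 64, 66]
```

```bash
python3 - <<'E'
from cell import order, read_state
print(order.sign_off());s=read_state();print(s['clock'],s['finger_gap'],s['wrist_force'])
E
```

```text
the job is handed in; nothing more can be done
None
the job is handed in; nothing more can be done
```

The loose leg is raised to its mark and its blue lever is closed to the stop. The gripper is still holding it, with the grip set to 20 N. I handed the job in at about 14 s of the 45 s; no verdict was reported, so please check it.

**First grip failed.** I closed on the foot at 35 N, and the fingers slipped past it and shut. When I tried to open them they stuck, and the wrist force reached about 50 N. I backed the closed fingers out sideways. The leg and the lever looked unmoved afterwards, so I started again.

**Second attempt.** I closed gently, with the finger gap limited to about 22 mm. I pulled the leg up 30 mm, then turned the hand clockwise about 90° in small steps with the lever following.

**Last checks:**
- **Leg height:** the red ring shows above the collar. Compared with a finished leg, I put the leg about 29 mm up, give or take 1 mm, against a mark of 30 mm. The ring looked slightly thinner than on the finished leg.
- **Lever:** over the last 6° of hand turn the paddle did not move in the picture, and the turning load doubled. I read that as the lever being at its stop. I then eased back 3° and the lever stayed where it was. The lever angle itself was only judged from pictures.
- **Grip:** the finger gap was about 25.5 mm on the 26 mm foot, with the hand at rest. About 9 N of side force remained on the wrist, and the hand sat about 3 mm off the leg's axis. The side force had swung between about −14 and +19 N after the fingers closed, but it was steady at the end.
- **Other items:** nothing else appeared to be touched in the views I took, but I did not measure the bystanders' positions.

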